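# Lock a tile in the jig with its friction peg

## Task

Lay the oblong brown tile gently, not dropped, flat into the pocket of the plywood jig and let go of it. Then turn the jig's wooden peg anticlockwise by its wing while pressing it down into its tapered hole, until its finger points straight along over the tile and the peg is fully home, so that it holds there by itself when you let go. Leave everything else on the cabinet where it is.

Things in the scene. Friction and masses are not known exactly. Their poses are not given: they have to be found in the camera images.
- tile_center (a point): Centre (half-way up) of the oblong kaki-brown ceramic tile, 120 x 60 mm and 14 mm thick, about 0.2 kg, lying flat on the cabinet top at the start. x along its 120 mm length, y along its 60 mm width, z up.
- jig: Plywood tile jig, fixed on the cabinet top: base 110 (x) x 205 (y) mm, 12 mm thick. Origin: on the cabinet top, under the centre of its tile pocket. y runs along the pocket's length towards the dark peg block (top 27.5 mm up) beyond the +y end; z up. The peg stands in a tapered hole in it, its vertical axis at jig x = 0, y = 95 mm.
- pocket (a point): Centre of the pocket floor, 12 mm above the jig origin, axes as the jig. Pocket 66 (x) x 126 (y) mm, bounded by a strip across each end and a 25 mm long strip at each end of the long sides, 8 mm high; the middle 76 mm of each long side is open for fingers. A seated tile has its length along y and its centre 7 mm above this point.
- peg_grip (a point): On the peg's axis at the height to grip; x points along its finger. Upright brown wooden wing, 60 mm long (x), 16 mm thick (y: pinch across it), 46 mm high, from 30 mm below to 16 mm above this point, which is 76 mm above the cabinet top when the peg stands proud, 66 mm when home.
- finger_tip (a point): Tip, at the underside, of the peg's flat stop finger: 20 mm wide, 8 mm thick, reaching 58 mm from the peg's axis under the wing, fixed to the wing and parallel to it. When the peg is home its underside is 2 mm above a seated tile.
- peg_turn (a joint): Turn of the peg in rad, growing anticlockwise seen from above, 0 to 1.6. At 0 the finger points 75 degrees short of the pocket (roughly to jig -x); at 1.31 straight along jig -y over the tile. Turning takes 0.1 to 0.2 Nm; let go, a spring turns it most of the way back unless the peg was pressed in.
- peg_press (a joint): How far the peg is pressed down, in m: 0 = 10 mm proud, 0.010 = home, finger on the block. Sinking takes about 14 N downward. The taper binds: no deeper than 7.64 mm per rad of peg_turn, so it sinks only as it is turned (fully from 1.31 rad). It stays at the depth where it is left; a peg as deep as its turn allows does not turn back.
- square_tile: Square tile of the same brown ceramic, 85 x 85 x 14 mm, not the one for the jig; origin under its centre. Leave alone.
- bead: Flattened clear glass paperweight bead, 68 mm across, 45 mm high; origin under its centre. Leave alone.
- dish: White ceramic dish, 120 mm across, 28 mm high; origin under its centre. Leave alone.
- spatula: Aluminium spatula with wooden handle, 190 mm long, lying flat. Leave alone.
- brush: Brush, 180 mm long, lying flat. Leave alone.
- spacer_tray: Open plywood tray of tile spacers, 110 x 150 x 35 mm. Leave alone.
- jar: White jar, 68 mm across, 90 mm high. Leave alone.
There are look-alikes about, which are no part of the job. What is shaped like the jig but purple is not meant. Leave any blue look-alike of the part that bears tile_center alone.

How it is judged:
By the outcome, as a careful person would: the job done as asked, in the order asked, and still so for the second after the job is handed in, with the robot touching nothing.
It also fails if it takes over 51 s, if anything falls off the work surface, if the arm or the gripper's body presses on something with over 40 N, if the wrist force passes 120 N, or if a joint passes its speed limit or range.

## Robot

A 6-joint arm with a two-finger parallel gripper is mounted at the origin on the work surface. World frame = base frame: x ahead of the robot, y to its left, z up, the work surface at z = 0. Lengths are in m, angles in degrees, forces in N, time in s.
With the tool pointing down it reaches from about 0.25 to 0.725 m from the base axis. Payload 9.7 kg.
Tool frame: the origin (TCP) lies between the finger pads; the fingertips stand 11 mm ahead of it and the grasp point (between the pads) lies 8 mm behind it; z points along the fingers, x is the direction in which the jaws open and shut, and the axes are right-handed (so a half turn about z gives the same grasp; the last joint's range is limited). The gripper opens to 85 mm and grips with 20 to 120 N. Pads are 22 mm wide; open, the fingers measure 114 mm over their backs; the gripper's body (76 mm by 85 mm) begins 54 mm behind the grasp point. The pads swing forward as they close: fully open they stand 13 mm farther back than shut.
Start: joints at [-64.802, 4.979, 10.078, 95.1, 0, 90], TCP at [0.234, -0.498, 0.205] pointing down, gripper open.
Joint ranges: [-179.16, 179.16], [-48.56, 103.87], [-65.8, 70.77], [-126.05, 130.52], [-82.76, 87.17], [-180, 180]. Speed limits (degrees/s): [127.2, 127.2, 147.25, 180, 180, 180].

## Interface

Orientations are given as [roll, pitch, yaw] about the fixed x, y, z axes, in that order (R = Rz(yaw) Ry(pitch) Rx(roll)).
In Python, from workcell import get_obs, camera, job_done gives the robot as it stands.
- The arm moves only by the tool arm_command, never from a script. Its argument "increments" is a list of rows, each a list of 2 entries, a list of its own where there are three numbers: the shift along the tool's x, y, z in units of 25 mm (1.0 is 25 mm), then the turn about the tool's z in units of 6 degrees (1.0 is 6 degrees). In form: [[[dx, dy, dz], roll], ...]. A call has 1 to 5 rows; each row is the pose to reach, as a shift and turn from the pose measured when the call began, along the tool's axes at that moment; what a row does not reach only later rows make up. A row lasts 1/10 s, in which the tool goes at most 50 mm and 8.59 degrees, less where a joint would pass 70% of its speed; a pose out of reach is approached as far as the arm can. A call with a gripper value outside its range is refused whole. "claw" is the closure, from -1 (fully open) to 1 (shut), so that 0 is half open, set as the call begins (left out, the last holds). The fingers move at their own pace and stop on an object; "force" is the grip in N (left out, the last holds). Time passes only in rows, so rows that repeat a pose let the fingers close. It gives the time, the measured TCP pose, the force and the opening at its end, in the units of the state.
- get_obs(): the state, without advancing time (a new reading comes with each control period).
- camera(name): name is "scene" or "top"; returns a dict with "frame" (400x640x3 uint8, red, green, blue), "range_z" (400x640 float32, m along the optical axis (not along the pixel's ray), 0 where there is no reading), "K" (3x3 intrinsics, pixels), "R" (3x3) and "t" (3): a world point X has camera coordinates R X + t. Camera axes: x right, y down, z forward; pixel columns grow to the right and rows downward; lengths in m; the calibration is good to about 2 mm. A picture is of the moment at which its call begins.
- job_done(): hands the job in, once; it reports no verdict.
The state is a dict: "time": time; "q": joint angles; "qd": joint speeds; "joint_efforts": joint torques, N m; "ee_pos": TCP position; "tcp_rot": TCP orientation; "wrist_force": force on the tool from outside, world axes, zero at the start; "torque": the same for the moment, N m; "opening": finger opening in m.
Only numpy, scipy, OpenCV 4.12 (cv2) and the standard library are available. Lean on these libraries where they do the work, as an engineer would, in place of code of your own. Each camera call takes 0.05 s, during which the arm holds its last target.

## Working session

There is one attempt and no reset: what is moved stays moved. The work goes in short steps, Python scripts to look and compute and a tool call to move; the robot and the scene stay as the last step left them, time stands still between calls to the robot, and variables do not carry over. Pictures are saved under pics/ and viewed, and the job is handed in when it is done.

Besides the shell and the picture viewer there is one more tool, called after "Emit:" as name(argument=value, ...) on one line, values as JSON. arm_command: Moves the arm, as the interface text tells. Its arguments: {"type":"object","properties":{"increments":{"type":"array"},"claw":{"type":"number"},"force":{"type":"number"}},"required":["increments"]}

```bash
ls; mkdir -p pics; python3 - <<'E'
from workcell import get_obs,camera
import cv2,numpy as np
for n in("scene","top"):
    c=camera(n); cv2.imwrite(f"pics/{n}0.png",c["frame"][:,:,::-1]); np.savez(f"{n}0.npz",**c)
    print(n,c["K"],c["R"],c["t"])
print(get_obs())
E
```

```text
pics
scene [[493.3921361    0.         327.63265884]
 [  0.         493.3921361  200.24852724]
 [  0.           0.           1.        ]] [[-0.71369427  0.70029403  0.0151249 ]
 [ 0.584784    0.60758213 -0.5374678 ]
 [-0.38557511 -0.37474289 -0.84314863]] [ 0.4055727  -0.29607712  1.8546828 ]
top [[371.06363692   0.         322.93199061]
 [  0.         371.06363692 192.31978182]
 [  0.           0.           1.        ]] [[-0.02748943 -0.99951221 -0.01482145]
 [-0.99718733  0.02845369 -0.06933839]
 [ 0.06972629  0.01287369 -0.99748309]] [0.00853778 0.56373362 1.07131036]
{'time': 0.1, 'q': array([-6.48004701e+01,  5.00893191e+00,  1.00381592e+01,  9.50990831e+01,
        3.77684792e-04,  9.00006362e+01]), 'qd': array([-0.02609658,  0.03982542,  0.11600978, -0.02114734,  0.01725869,
        0.0384653 ]), 'joint_efforts': array([ 1.49873395e-03, -5.21562016e+01,  4.65652764e+01,  1.61322230e-02,
        4.30232251e-05, -1.81579782e-05]), 'ee_pos': array([ 0.2340748 , -0.49744005,  0.20393707]), 'tcp_rot': array([-1.79999623e+02,  6.98558820e-02, -6.48011063e+01]), 'wrist_force': array([-0.09253989, -0.81405638, -0.22288228]), 'torque': array([0.0141623 , 0.06253355, 0.02853701]), 'opening': 0.0852650347617895}
```

View pics/scene0.png

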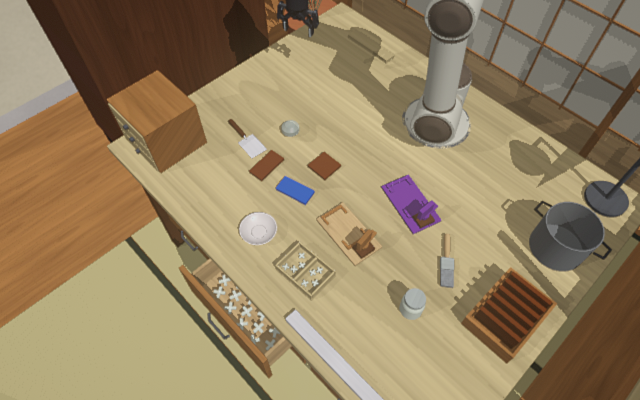

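View pics/top0.png

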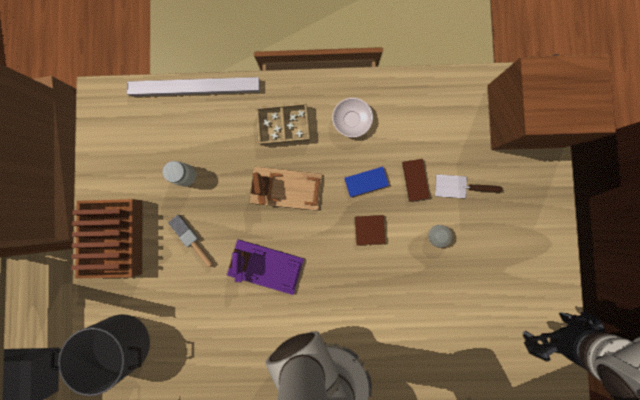

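Brown candidates in the top view are an oblong at (416,180), a square at (370,230) and a blue oblong at (367,181). The brown oblong fits the description. The jigs are plywood at (286,189), which is the one meant, and purple at (266,267). I'll confirm this in an enlarged crop.

```bash
cat > h.py <<'E'
import numpy as np,cv2
def load(n): return dict(np.load(n))
def ray(c,uv,z):
    uv=np.atleast_2d(uv).astype(float)
    d=np.linalg.inv(c["K"])@np.c_[uv,np.ones(len(uv))].T
    R=c["R"];C=-R.T@c["t"];D=(R.T@d).T
    return C+D*((z-C[2])/D[:,2])[:,None]
def proj(c,P):
    p=c["R"]@np.atleast_2d(P).T+c["t"][:,None];q=c["K"]@p
    return (q[:2]/q[2]).T
E
python3 - <<'E'
from h import *
for n in("top","scene"):
    c=load(n+"0.npz");f=c["frame"][:,:,::-1]
    hsv=cv2.cvtColor(f,cv2.COLOR_BGR2HSV)
    for u,v in {"top":[(416,180),(367,181),(370,230),(286,189),(260,184)],"scene":[(267,165),(295,190),(324,166),(340,228),(366,240)]}[n]:
        print(n,u,v,f[v,u],hsv[v,u],c["range_z"][v,u])
    a=f[140:220,235:445] if n=="top" else f[140:280,240:400]
    cv2.imwrite(f"pics/{n}crop.png",cv2.resize(a,None,fx=3.8,fy=3.8,interpolation=cv2.INTER_CUBIC))
E
```

```text
top 416 180 [25 41 81] [  9 176  81] 1.0944963
top 367 181 [146  62  41] [114 183 146] 1.1027035
top 370 230 [26 44 89] [  9 181  89] 1.0899969
top 286 189 [ 97 139 178] [ 16 116 178] 1.1004455
top 260 184 [24 35 57] [ 10 148  57] 1.0458477
scene 267 165 [ 49  78 125] [ 11 155 125] 1.7210184
scene 295 190 [185 104  69] [111 160 185] 1.6622047
scene 324 166 [ 52  81 128] [ 11 151 128] 1.7136391
scene 340 228 [131 176 203] [ 19  90 203] 1.5923638
scene 366 240 [ 56  88 122] [ 15 138 122] 1.4913565
```

View pics/topcrop.png

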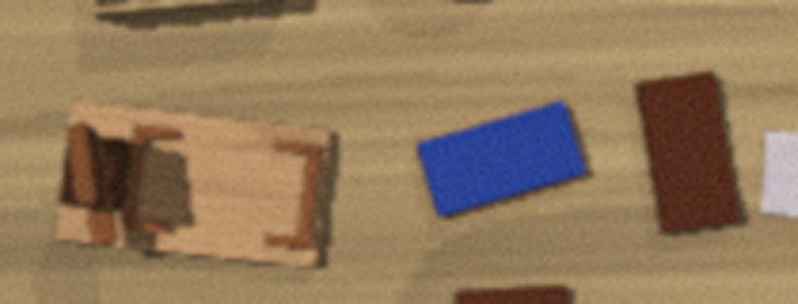

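View pics/scenecrop.png

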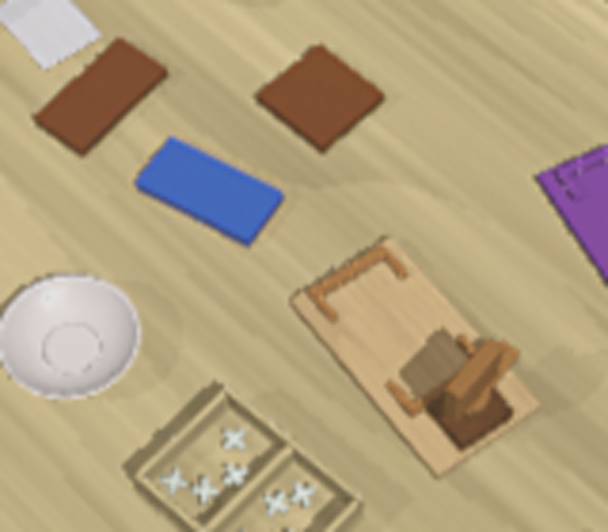

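The crops confirm it. The brown oblong tile is at top (416,180), and the plywood jig has its dark block on the left (+y world) at (260,187). Next I measure both views.

```bash
cat > m.py <<'E'
from h import *
def tilefit(c,seed,z,jig=False):
    f=c["frame"][:,:,::-1];hsv=cv2.cvtColor(f,cv2.COLOR_BGR2HSV).astype(int)
    m=((hsv[...,0]<14)|(hsv[...,0]>170))&(hsv[...,1]>130)&(hsv[...,2]<150)
    l=cv2.connectedComponents(m.astype(np.uint8))[1]
    mm=(l==l[seed[1],seed[0]]).astype(np.uint8)
    k=cv2.findContours(mm,cv2.RETR_EXTERNAL,cv2.CHAIN_APPROX_NONE)[0][0][:,0,:]
    w=ray(c,k,z)[:,:2]
    r=cv2.minAreaRect((w*1000).astype(np.float32))
    vs,us=np.nonzero(mm)
    return mm.sum(),r,ray(c,np.c_[us,vs],z)[:,:2].mean(0)*1000,cv2.boxPoints(r)
if __name__=="__main__":
    for n,s in(("top",(416,180)),("scene",(267,165)),("top",(370,230)),("scene",(324,166))):
        print(n,tilefit(load(n+"0.npz"),s,0.014))
    for n in("top","scene"):
        c=load(n+"0.npz");print("C",-c["R"].T@c["t"])
        # depth cross-check table and tile
        s={"top":[(416,180),(340,200)],"scene":[(267,165),(330,195)]}[n]
        for u,v in s:
            d=c["range_z"][v-1:v+2,u-1:u+2].mean();p=np.linalg.inv(c["K"])@[u,v,1]*d
            print(n,u,v,c["R"].T@(p-c["t"]))
    # jig: corners by eye from crops, z=.012
    t=np.array([(72,103),(332,130),(320,266),(56,238)])/3.8+[235,140]-.37
    s=np.array([(388,237),(541,404),(439,474),(292,299)])/3.8+[240,140]-.37
    for n,k in(("top",t),("scene",s)):
        w=ray(load(n+"0.npz"),k,.012)[:,:2]*1000
        print(n,w,w.mean(0),np.linalg.norm(w-np.roll(w,-1,0),axis=1))
E
python3 m.py
```

```text
top (np.uint64(814), ((594.1357421875, -281.9123840332031), (118.19661712646484, 60.90275573730469), 7.568467617034912), array([ 594.02895183, -281.74709854]), array([[ 531.5415 , -259.51016],
       [ 539.5631 , -319.88235],
       [ 656.73   , -304.3146 ],
       [ 648.7084 , -243.94241]], dtype=float32))
scene (np.uint64(478), ((595.6066284179688, -277.64080810546875), (119.16719055175781, 60.38987731933594), 7.258930206298828), array([ 596.1318676, -277.2846782]), array([[ 532.6853 , -255.21646],
       [ 540.3158 , -315.12234],
       [ 658.52795, -300.06516],
       [ 650.89746, -240.15927]], dtype=float32))
top (np.uint64(814), ((450.39971923828125, -141.412109375), (83.17024993896484, 84.4922103881836), 1.7828161716461182), array([ 450.37817326, -141.52994528]), array([[ 407.5204  , -100.48021 ],
       [ 410.14905 , -184.9315  ],
       [ 493.27905 , -182.34401 ],
       [ 490.6504  ,  -97.892715]], dtype=float32))
scene (np.uint64(469), ((451.97943115234375, -137.3838653564453), (83.59213256835938, 84.57035064697266), 1.6695305109024048), array([ 452.15971489, -137.00071708
[... 161 characters left out ...]
C [ 0.48768422 -0.02129841  1.10782889]
top 416 180 [ 0.59284744 -0.28301628  0.01289471]
top 340 200 [ 0.54074988 -0.05737569 -0.00137178]
C [1.1777156  0.59090021 1.39850709]
scene 267 165 [ 0.59431343 -0.27516295  0.01301698]
scene 330 195 [ 5.17444690e-01 -4.03447357e-02 -4.18288403e-04]
top [[646.66723965 197.58163971]
 [619.37885437  -5.8956386 ]
 [513.43326114   6.32527682]
 [540.97857213 211.62970612]] [580.11448182 102.41024601] [205.29894974 106.64811062 207.1440389  106.61820957]
scene [[514.68450052  12.1293318 ]
 [539.80828383 215.50864477]
 [646.62361269 200.67595649]
 [618.6935555   -0.75775477]] [579.95248813 106.88904457] [204.92522889 107.8402667  203.36083233 104.80439169]
```

```bash
python3 - <<'E'
from h import *
for n,(u,v,w,h) in(("top",(245,162,84,54)),("scene",(312,198,76,70))):
    c=load(n+"0.npz");f=c["frame"][:,:,::-1]
    a=cv2.resize(f[v:v+h,u:u+w],None,fx=8,fy=8,interpolation=cv2.INTER_CUBIC)
    a=cv2.convertScaleAbs(a,alpha=1.2,beta=10)
    cv2.imwrite(f"pics/{n}jig8.png",a)
E
```

```text
(no output)
```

View pics/topjig8.png

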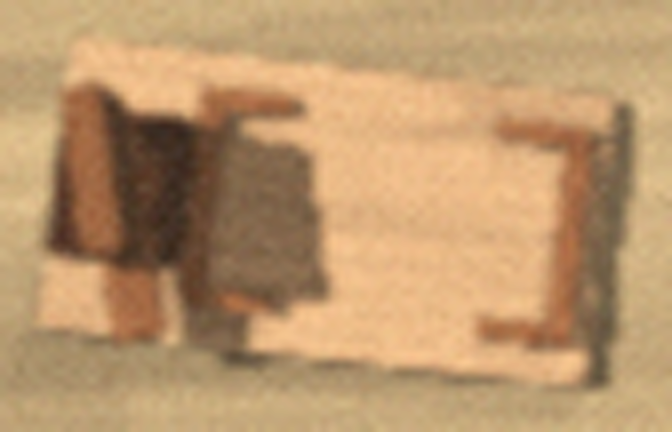

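View pics/scenejig8.png

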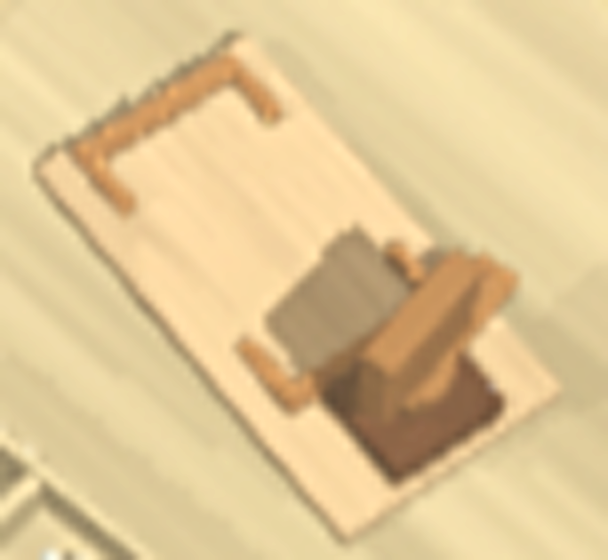

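```bash
python3 - <<'E'
from h import *
ct,cs=load("top0.npz"),load("scene0.npz")
T=lambda k:np.array(k)/8+[245,162]-.44
S=lambda k:np.array(k)/8+[312,198]-.44
yaw=np.radians(-7.55)
Rj=np.array([[np.cos(yaw),-np.sin(yaw)],[np.sin(yaw),np.cos(yaw)]])
def show(n,c,k,z,ctr):
    w=ray(c,k,z)[:,:2]*1000
    print(n,w.round(1).tolist(),"rel base centre in jig axes",((w-ctr)@Rj).round(1).tolist())
bt=np.array([580.1,102.4]);bs=np.array([580,106.9])
show("top strip outer: endR hi,lo, left hi",ct,T([(597,125),(572,348),(204,88),(550,325),(567,145)]),.02,bt)
show("top base",ct,T([(75,40),(622,98),(592,384),(36,330)]),.012,bt)
show("scene strip outer",cs,S([(235,55),(73,150),(298,412)]),.02,bs)
show("scene base",cs,S([(240,38),(562,384),(347,541),(36,170)]),.012,bs)
show("scene block",cs,S([(400,482),(503,403)]),.0275,bs)
show("top block",ct,T([(50,252),(165,265)]),.0275,bt)
# wing top z=.092
show("scene wingtop",cs,S([(360,352),(382,372),(520,275),(470,252)]),.092,bs)
show("top wingtop",ct,T([(65,92),(105,92),(120,250),(78,250)]),.092,bt)
E
```

```text
top strip outer: endR hi,lo, left hi [[608.7, 2.6], [526.9, 13.9], [626.7, 147.4], [535.5, 21.8], [601.7, 13.8]] rel base centre in jig axes [[41.5, -95.2], [-41.2, -94.7], [40.3, 50.7], [-33.6, -85.8], [33.0, -85.0]]
top base [[647.2, 196.5], [619.4, -6.8], [513.7, 7.1], [539.4, 212.6]] rel base centre in jig axes [[54.1, 102.1], [53.4, -103.1], [-53.3, -103.2], [-54.8, 103.9]]
scene strip outer [[527.2, 20.3], [606.9, 6.7], [626.2, 152.9]] rel base centre in jig axes [[-41.0, -92.8], [39.8, -95.8], [39.7, 51.7]]
scene base [[516.0, 12.6], [539.2, 214.2], [649.1, 202.1], [621.0, -0.3]] rel base centre in jig axes [[-51.1, -101.9], [-54.5, 101.0], [56.0, 103.5], [54.7, -100.9]]
scene block [[622.5, 203.4], [569.0, 208.0]] rel base centre in jig axes [[29.4, 101.3], [-24.2, 98.8]]
top block [[567.1, 203.7], [561.1, 161.7]] rel base centre in jig axes [[-26.2, 98.7], [-26.6, 56.2]]
scene wingtop [[620.4, 174.5], [620.6, 185.9], [553.2, 193.8], [559.6, 173.9]] rel base centre in jig axes [[31.2, 72.3], [29.9, 83.7], [-38.0, 82.7], [-29.1, 63.8]]
top wingtop [[617.5, 184.3], [617.1, 170.5], [562.3, 166.1], [562.7, 180.6]] rel base centre in jig axes [[26.3, 86.1], [27.8, 72.4], [-26.0, 60.9], [-27.5, 75.3]]
```

```bash
cat > go.py <<'E'
import sys,numpy as np
from scipy.spatial.transform import Rotation as Ro
from workcell import get_obs
# usage: go.py x y z yaw (mm,deg)
x,y,z,yaw=map(float,sys.argv[1:5])
o=get_obs();R=Ro.from_euler("xyz",o["tcp_rot"],degrees=True).as_matrix()
d=R.T@(np.array([x,y,z])/1000-o["ee_pos"])/.025
dy=(yaw-o["tcp_rot"][2]+180)%360-180
print("inc",d.round(3),"roll",round(-dy/6,3),"t",o["time"],"pose",(o["ee_pos"]*1000).round(1),o["tcp_rot"].round(2),"F",o["wrist_force"].round(1),"op",round(o["opening"]*1000,1),"q",o["q"].round(1))
E
python3 go.py 595 -280 100 -82.6
```

```text
inc [ -1.718 -16.766   4.16 ] roll 2.966 t 0.1 pose [ 234.1 -497.4  203.9] [-1.80e+02  7.00e-02 -6.48e+01] F [-0.1 -0.8 -0.2] op 85.3 q [-64.8   5.   10.   95.1   0.   90. ]
```

Emit:
arm_command(increments=[[[-0.2, -2, 0], 0.6], [[-0.4, -4, 0.3], 1.2], [[-0.6, -6, 0.6], 1.8], [[-0.8, -8, 0.9], 2.4], [[-1, -10, 1.2], 2.97]], claw=-0.7, force=30)

```text
time: 0.6
ee_pos: [0.448, -0.3688, 0.174]
tcp_rot: [180.0, 0.1, -82.8]
wrist_force: [0.6, -0.8, 0.2]
opening: 0.0725
```

```bash
python3 go.py 595 -280 80 -82.6
```

```text
inc [-2.778 -6.281  3.758] roll -0.03 t 0.6 pose [ 448.  -368.8  174. ] [ 1.7997e+02  8.0000e-02 -8.2780e+01] F [ 0.6 -0.8  0.2] op 72.5 q [-39.5   8.7  10.8  92.1   0.  133.3]
```

Emit:
arm_command(increments=[[[-0.7, -1.6, 0.5], 0], [[-1.5, -3.4, 1.3], -0.03], [[-2.3, -5.2, 2.3], -0.03], [[-2.78, -6.28, 3.3], -0.03], [[-2.78, -6.28, 3.76], -0.03]])

```text
time: 1.1
ee_pos: [0.5968, -0.2764, 0.0754]
tcp_rot: [179.8, 0.3, -82.4]
wrist_force: [-0.5, -0.0, -1.2]
opening: 0.0726
```

```bash
python3 go.py 595 -280 30 -82.6; python3 - <<'E'
from h import *
from workcell import camera
ims=[]
for n,(u,v,w,h) in(("top",(380,130,80,80)),("scene",(220,110,80,80))):
    c=camera(n); np.savez(n+"1.npz",**c)
    ims.append(cv2.resize(c["frame"][v:v+h,u:u+w,::-1],None,fx=5,fy=5,interpolation=cv2.INTER_CUBIC))
cv2.imwrite("pics/a1.png",np.hstack(ims))
E
```

```text
inc [0.142 0.084 1.815] roll 0.04 t 1.1 pose [ 596.8 -276.4   75.4] [179.77   0.25 -82.36] F [-0.5 -0.  -1.2] op 72.6 q [-2.490e+01  1.960e+01  1.290e+01  8.370e+01  1.000e-01  1.475e+02]
```

View pics/a1.png

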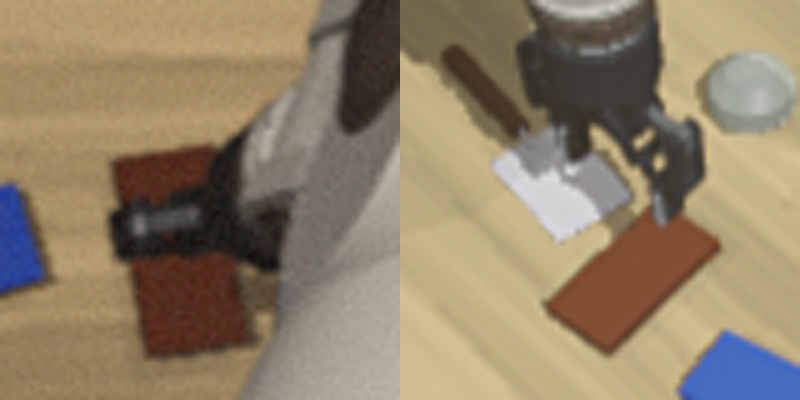

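The gripper hangs over the tile with one finger on each side. The spatula blade beside it (top, about 437,187) is close, so I'll check the gap.

```bash
python3 - <<'E'
from h import *
for n,b in(("top",(425,165,60,40)),("scene",(220,115,60,50))):
    c=load(n+"0.npz");f=c["frame"][:,:,::-1];hsv=cv2.cvtColor(f,cv2.COLOR_BGR2HSV)
    u,v,w,h=b;m=np.zeros(f.shape[:2],np.uint8)
    m[v:v+h,u:u+w]=(hsv[v:v+h,u:u+w,1]<50)&(hsv[v:v+h,u:u+w,2]>140)
    k=max(cv2.findContours(m,0,1)[0],key=cv2.contourArea)[:,0]
    W=ray(c,k,.003)[:,:2]*1000
    print(n,len(k),cv2.boxPoints(cv2.minAreaRect(W.astype(np.float32))).round(0).tolist())
E
```

```text
top 102 [[535.0, -435.0], [600.0, -442.0], [610.0, -345.0], [545.0, -338.0]]
scene 65 [[532.0, -440.0], [600.0, -447.0], [611.0, -342.0], [544.0, -335.0]]
```

Emit:
arm_command(increments=[[[0.07, 0.04, 0.4], 0.04], [[0.14, 0.08, 1], 0.04], [[0.14, 0.08, 1.6], 0.04], [[0.14, 0.08, 1.8], 0.04], [[0.14, 0.08, 1.8], 0.04]])

```text
time: 1.7
ee_pos: [0.5914, -0.2823, 0.0306]
tcp_rot: [179.6, 0.3, -82.8]
wrist_force: [-0.1, -0.2, 0.7]
opening: 0.0728
```

```bash
python3 go.py 595 -280 14 -82.6
```

```text
inc [-0.071 -0.16   0.664] roll -0.031 t 1.7 pose [ 591.4 -282.3   30.6] [179.63   0.28 -82.79] F [-0.1 -0.2  0.7] op 72.8 q [-25.5  20.    8.4  78.9   0.  147.2]
```

Emit:
arm_command(increments=[[[0, 0, 0], 0]])

```text
time: 1.8
ee_pos: [0.5915, -0.2826, 0.0312]
tcp_rot: [179.7, 0.3, -82.8]
wrist_force: [0.9, 0.2, 0.4]
opening: 0.0724
```

```bash
python3 go.py 595 -280 14 -82.6
```

```text
inc [-0.081 -0.155  0.686] roll -0.033 t 1.8 pose [ 591.5 -282.6   31.2] [179.66   0.25 -82.8 ] F [0.9 0.2 0.4] op 72.4 q [-25.5  19.9   8.5  79.    0.  147.2]
```

Emit:
arm_command(increments=[[[-0.04, -0.08, 0.2], -0.03], [[-0.08, -0.15, 0.4], -0.03], [[-0.08, -0.15, 0.52], -0.03], [[-0.08, -0.15, 0.52], -0.03]])

```text
time: 2.2
ee_pos: [0.5947, -0.2798, 0.0174]
tcp_rot: [179.6, 0.3, -82.6]
wrist_force: [0.0, -0.3, 0.2]
opening: 0.0724
```

```bash
python3 go.py 595 -280 10 -82.6
```

```text
inc [ 0.013 -0.013  0.296] roll -0.0 t 2.2 pose [ 594.7 -279.8   17.4] [179.62   0.29 -82.6 ] F [ 0.  -0.3  0.2] op 72.4 q [-25.2  20.5   7.7  77.6   0.  147.4]
```

Emit:
arm_command(increments=[[[0, 0, 0.08], 0], [[0, 0, 0.16], 0], [[0, 0, 0.16], 0]])

```text
time: 2.5
ee_pos: [0.5945, -0.2797, 0.0131]
tcp_rot: [179.6, 0.3, -82.6]
wrist_force: [0.0, 0.3, 0.6]
opening: 0.0727
```

Emit:
arm_command(increments=[[[0, 0, 0.06], 0], [[0, 0, 0.12], 0], [[0, 0, 0.12], 0]])

```text
time: 2.8
ee_pos: [0.5943, -0.2797, 0.0098]
tcp_rot: [179.6, 0.3, -82.6]
wrist_force: [0.2, 0.3, -0.5]
opening: 0.0729
```

Emit:
arm_command(increments=[[[0, 0, 0], 0], [[0, 0, 0], 0], [[0, 0, 0], 0], [[0, 0, 0], 0]], claw=1, force=40)

```text
time: 3.2
ee_pos: [0.5943, -0.2796, 0.0098]
tcp_rot: [179.6, 0.3, -82.6]
wrist_force: [0.2, 0.7, 0.3]
opening: 0.0139
```

```bash
cat > snap.py <<'E'
import sys
from h import *
from workcell import camera
# snap.py tag cx cy (mm) z
tag=sys.argv[1];P=np.array([float(a)/1000 for a in sys.argv[2:5]])
ims=[]
for n in("top","scene"):
    c=camera(n); np.savez(f"{n}_{tag}.npz",**c)
    u,v=proj(c,P)[0].astype(int);s=40
    f=cv2.copyMakeBorder(c["frame"][:,:,::-1],s,s,s,s,cv2.BORDER_CONSTANT)
    ims.append(cv2.resize(f[v:v+2*s,u:u+2*s],None,fx=5,fy=5,interpolation=cv2.INTER_CUBIC)); print(n,"crop origin",u-s,v-s)
cv2.imwrite(f"pics/{tag}.png",np.hstack(ims))
E
python3 snap.py g1 595 -280 10
```

```text
top crop origin 374 139
scene crop origin 226 124
```

View pics/g1.png

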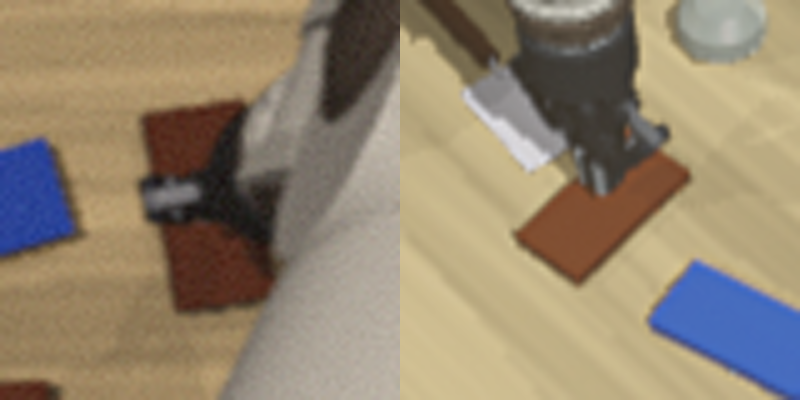

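```bash
cat > pts.py <<'E'
import sys
from h import *
def cloud(c):
    z=c["range_z"];v,u=np.nonzero(z>0);d=z[v,u]
    P=(np.linalg.inv(c["K"])@np.c_[u,v,np.ones(len(u))].T)*d
    return u,v,(c["R"].T@(P-c["t"][:,None])).T*1000
if __name__=="__main__":
    tag,X,Y=sys.argv[1],float(sys.argv[2]),float(sys.argv[3])
    for n in("top","scene"):
        c=load(f"{n}_{tag}.npz");u,v,P=cloud(c)
        m=(abs(P[:,0]-X)<60)&(abs(P[:,1]-Y)<60)&(P[:,2]>17)&(P[:,2]<75)
        for a,b,p in sorted(zip(u[m],v[m],P[m]),key=lambda t:t[2][2])[:25]: print(n,a,b,p.round(0),c["frame"][b,a])
E
python3 pts.py g1 595 -280
```

```text
top 411 168 [ 628. -269.   17.] [85 48 34]
top 413 164 [ 640. -275.   17.] [86 44 32]
top 413 192 [ 557. -272.   17.] [81 42 28]
top 426 195 [ 547. -309.   17.] [84 42 31]
top 408 186 [ 575. -258.   17.] [81 39 26]
top 411 173 [ 614. -268.   17.] [67 32 23]
top 409 192 [ 558. -260.   18.] [86 46 33]
top 422 187 [ 571. -299.   18.] [70 39 26]
top 405 164 [ 641. -252.   18.] [86 40 30]
top 420 197 [ 542. -291.   18.] [88 49 39]
top 420 192 [ 557. -292.   18.] [87 46 31]
top 422 190 [ 562. -298.   18.] [79 41 28]
top 412 193 [ 554. -268.   18.] [83 45 32]
top 409 198 [ 540. -259.   18.] [76 47 32]
top 413 197 [ 543. -271.   18.] [81 42 31]
top 404 167 [ 632. -248.   18.] [77 37 26]
top 416 197 [ 542. -279.   19.] [76 40 23]
top 413 183 [ 582. -268.   37.] [76 50 42]
top 414 183 [ 581. -269.   47.] [75 51 45]
top 413 182 [ 584. -266.   49.] [47 40 31]
top 415 183 [ 581. -271.   50.] [66 48 42]
scene 270 162 [ 580. -275.   17.] [131  80  50]
scene 266 170 [ 612. -259.   17.] [128  79  51]
scene 261 164 [ 608. -290.   17.] [129  79  51]
scene 274 165 [ 579. -256.   17.] [130  80  50]
scene
[... 299 characters left out ...]
641. -262.   17.] [129  79  50]
scene 276 162 [ 565. -261.   17.] [124  77  49]
scene 262 172 [ 628. -262.   17.] [129  80  51]
scene 255 168 [ 634. -291.   17.] [128  78  49]
scene 267 168 [ 605. -263.   17.] [129  80  51]
scene 259 171 [ 633. -272.   17.] [128  78  49]
scene 277 155 [ 542. -281.   17.] [127  75  47]
scene 276 163 [ 568. -257.   17.] [124  76  50]
scene 277 164 [ 568. -252.   17.] [107  65  43]
scene 263 161 [ 595. -295.   17.] [86 60 41]
scene 271 164 [ 583. -266.   18.] [129  80  50]
scene 257 165 [ 621. -296.   18.] [128  77  48]
scene 269 169 [ 602. -255.   18.] [129  79  50]
scene 261 168 [ 620. -277.   18.] [128  78  50]
scene 270 170 [ 603. -249.   18.] [120  72  46]
```

```bash
python3 - <<'E'
from pts import *
for n in("scene",):
    c=load(f"{n}_g1.npz")
    C,d0=c,load("scene0.npz")
    u,v,P=cloud(c)
    m=(P[:,2]>21)&(abs(P[:,0]-595)<70)&(abs(P[:,1]+280)<70)&(P[:,2]<60)
    for a,b,p in sorted(zip(u[m],v[m],P[m]),key=lambda t:t[2][2])[:30]: print(n,a,b,p.round(0),c["frame"][b,a])
f=load("scene_g1.npz")["frame"][:,:,::-1]
cv2.imwrite("pics/g1big.png",cv2.resize(f[125:190,235:300],None,fx=9,fy=9,interpolation=cv2.INTER_CUBIC))
E
```

```text
scene 257 163 [ 617. -300.   21.] [128  81  52]
scene 272 161 [ 574. -271.   22.] [124  76  50]
scene 276 160 [ 561. -265.   22.] [123  77  50]
scene 280 159 [ 548. -258.   22.] [123  76  50]
scene 254 166 [ 633. -297.   23.] [125  80  52]
scene 267 163 [ 593. -275.   23.] [130  81  54]
scene 263 160 [ 600. -286.   37.] [75 66 57]
scene 265 162 [ 603. -272.   41.] [117 102  94]
scene 267 162 [ 598. -267.   41.] [102  87  80]
scene 266 162 [ 600. -269.   42.] [133 129 126]
scene 262 160 [ 605. -285.   43.] [107  95  88]
scene 262 159 [ 603. -287.   43.] [105 102  97]
scene 265 161 [ 602. -272.   46.] [115 115 113]
scene 267 161 [ 598. -266.   48.] [79 79 76]
scene 269 160 [ 591. -264.   49.] [77 69 61]
scene 266 159 [ 596. -273.   51.] [112 112 111]
scene 266 160 [ 599. -270.   51.] [119 121 120]
scene 263 159 [ 604. -280.   52.] [68 64 57]
scene 264 160 [ 604. -274.   52.] [73 67 60]
scene 267 160 [ 597. -267.   52.] [77 76 73]
scene 268 161 [ 598. -261.   53.] [72 61 52]
scene 269 159 [ 590. -265.   53.] [63 61 56]
scene 266 161 [ 603. -264.   54.] [122 126 125]
scene 270 159 [ 588. -261.   55.] [77 64 55]
scene 262 158 [ 605. -283.   55.] [99 96 91]
scene 263 158 [ 603. -280.   56.] [66 62 55]
scene 263 157 [ 600. -283.   56.] [66 61 54]
scene 265 160 [ 604. -268.   58.] [119 122 121]
```

View pics/g1big.png

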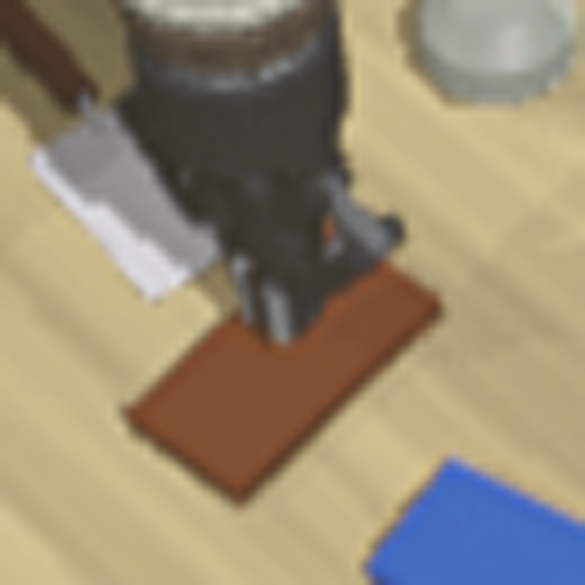

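```bash
python3 - <<'E'
from h import *
c=load("scene_g1.npz");t=load("top_g1.npz")
for z in(0,5,14,20,30,40): print(z,proj(c,[.5943,-.2796,z/1000])[0].round(1),proj(t,[.5943,-.2796,z/1000])[0].round(1))
# +y finger tip
y=np.radians(-82.6);a=-np.array([np.cos(y),np.sin(y)])*.007
for z in(0,14,30,40): print("yf",z,proj(c,[.5943+a[0],-.2796+a[1],z/1000])[0].round(1))
E
python3 go.py 595 -280 10 -82.6
```

```text
0 [266.5 166.5] [413.8 180. ]
5 [266.4 165.6] [414.2 179.8]
14 [266.1 164.1] [414.9 179.5]
20 [266.  163.1] [415.4 179.3]
30 [265.7 161.3] [416.2 178.9]
40 [265.5 159.6] [417.  178.6]
yf 0 [268.  167.5]
yf 14 [267.6 165.1]
yf 30 [267.2 162.3]
yf 40 [267.  160.6]
inc [ 0.019 -0.022 -0.006] roll -0.0 t 3.3 pose [ 594.4 -279.6    9.9] [179.58   0.31 -82.6 ] F [ 0.3 -0.6  0.1] op 0.5 q [-25.2  20.7   7.   76.9   0.  147.4]
```

The fingers shut above the tile: opening 0.5 mm, no force, and the scene image puts the tips at z of about 25–30 mm. The tips therefore sit higher than the reported TCP suggests. I'll reopen and probe downwards to a light contact.

Emit:
arm_command(increments=[[[0, 0, 0], 0], [[0, 0, 0], 0], [[0, 0, 0], 0], [[0, 0, 0], 0]], claw=-0.7)

```text
time: 3.7
ee_pos: [0.5944, -0.2796, 0.0098]
tcp_rot: [179.6, 0.3, -82.6]
wrist_force: [-0.3, 0.2, 0.4]
opening: 0.0585
```

Emit:
arm_command(increments=[[[0, 0, 0.08], 0], [[0, 0, 0.16], 0], [[0, 0, 0.2], 0]])

```text
time: 4.0
ee_pos: [0.5942, -0.2795, 0.0045]
tcp_rot: [179.6, 0.3, -82.6]
wrist_force: [0.5, -0.6, -0.7]
opening: 0.0727
```

Emit:
arm_command(increments=[[[0, 0, 0.08], 0], [[0, 0, 0.14], 0], [[0, 0, 0.16], 0]])

```text
time: 4.3
ee_pos: [0.594, -0.2795, 0.0001]
tcp_rot: [179.5, 0.3, -82.6]
wrist_force: [-0.5, -0.6, 0.1]
opening: 0.0727
```

Emit:
arm_command(increments=[[[0, 0, 0.08], 0], [[0, 0, 0.14], 0], [[0, 0, 0.16], 0]])

```text
time: 4.6
ee_pos: [0.5938, -0.2794, -0.0042]
tcp_rot: [179.5, 0.3, -82.6]
wrist_force: [0.4, -0.1, -0.8]
opening: 0.0727
```

```bash
python3 go.py 595 -280 10 -82.6; python3 snap.py g2 595 -280 10; python3 - <<'E'
from h import *
f=load("scene_g2.npz")["frame"][:,:,::-1]
cv2.imwrite("pics/g2big.png",cv2.resize(f[125:190,235:300],None,fx=9,fy=9,interpolation=cv2.INTER_CUBIC))
E
```

```text
inc [ 0.026 -0.039 -0.567] roll -0.001 t 4.6 pose [ 593.8 -279.4   -4.2] [179.53   0.34 -82.61] F [ 0.4 -0.1 -0.8] op 72.7 q [-25.2  21.    5.9  75.5   0.  147.4]
top crop origin 374 139
scene crop origin 226 124
```

View pics/g2big.png

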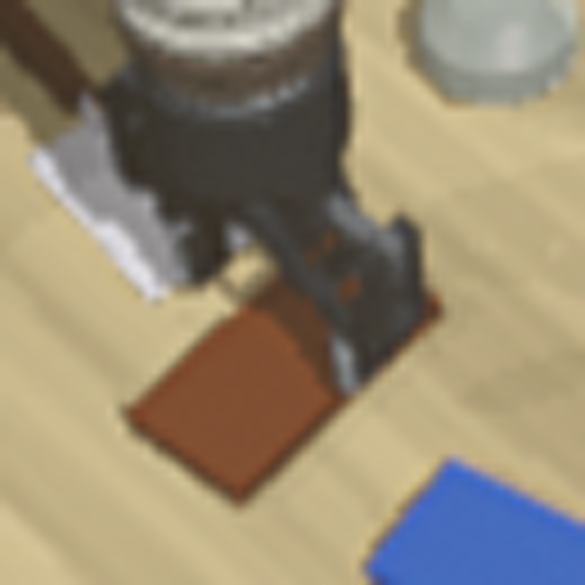

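```bash
python3 - <<'E'
from h import *
c=load("scene_g2.npz")
for off in(36,43):
  for z in(0,7,14,20,30):
    p=np.array([.5938-.129*off/1000,-.2794+.992*off/1000,z/1000]); print(off,z,proj(c,p)[0].round(1))
E
```

```text
36 0 [274.4 171.7]
36 7 [274.2 170.5]
36 14 [274.1 169.3]
36 20 [273.9 168.3]
36 30 [273.7 166.5]
43 0 [275.9 172.7]
43 7 [275.7 171.5]
43 14 [275.6 170.3]
43 20 [275.5 169.3]
43 30 [275.2 167.6]
```

Emit:
arm_command(increments=[[[0, 0, 0.08], 0], [[0, 0, 0.14], 0], [[0, 0, 0.16], 0]])

```text
time: 5.0
ee_pos: [0.5938, -0.2793, -0.0083]
tcp_rot: [179.5, 0.3, -82.6]
wrist_force: [0.4, 0.2, -0.2]
opening: 0.0725
```

Emit:
arm_command(increments=[[[0, 0, 0.08], 0], [[0, 0, 0.14], 0], [[0, 0, 0.16], 0]])

```text
time: 5.3
ee_pos: [0.5936, -0.2792, -0.0126]
tcp_rot: [179.5, 0.4, -82.6]
wrist_force: [-0.2, 0.1, 0.1]
opening: 0.0726
```

Emit:
arm_command(increments=[[[0, 0, 0.08], 0], [[0, 0, 0.14], 0], [[0, 0, 0.16], 0]])

```text
time: 5.6
ee_pos: [0.5934, -0.2792, -0.0169]
tcp_rot: [179.5, 0.4, -82.6]
wrist_force: [0.6, -0.1, -0.2]
opening: 0.0728
```

Emit:
arm_command(increments=[[[0, 0, 0.06], 0], [[0, 0, 0.12], 0], [[0, 0, 0.12], 0]])

```text
time: 5.9
ee_pos: [0.5933, -0.2791, -0.0202]
tcp_rot: [179.5, 0.4, -82.6]
wrist_force: [-0.1, -0.2, 0.2]
opening: 0.0725
```

```bash
python3 snap.py g3 595 -280 10; python3 - <<'E'
from h import *
f=load("scene_g3.npz")["frame"][:,:,::-1]
cv2.imwrite("pics/g3big.png",cv2.resize(f[125:190,235:300],None,fx=9,fy=9,interpolation=cv2.INTER_CUBIC))
E
```

```text
top crop origin 374 139
scene crop origin 226 124
```

View pics/g3big.png

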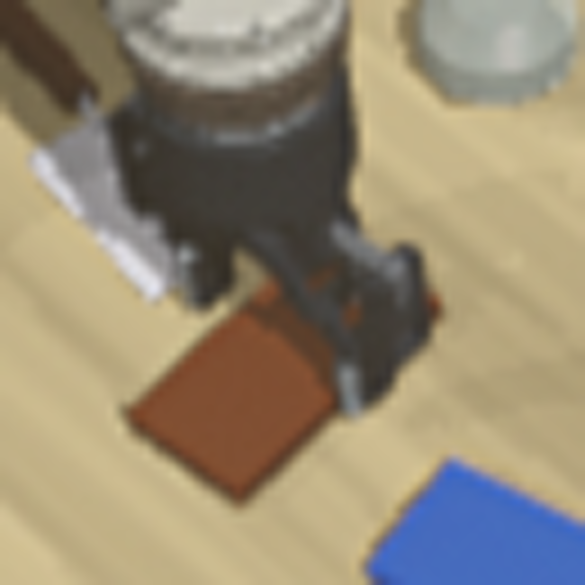

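Emit:
arm_command(increments=[[[0, 0, -0.06], 0], [[0, 0, -0.06], 0], [[0, 0, -0.06], 0], [[0, 0, -0.06], 0]], claw=1, force=40)

```text
time: 6.4
ee_pos: [0.5966, -0.2835, -0.0114]
tcp_rot: [179.9, -0.2, -82.7]
wrist_force: [-4.0, -12.9, 30.7]
opening: 0.0362
```

```bash
python3 go.py 595 -280 10 -82.6; python3 snap.py g4 595 -280 10; python3 - <<'E'
from h import *
f=load("scene_g4.npz")["frame"][:,:,::-1]
cv2.imwrite("pics/g4big.png",cv2.resize(f[125:190,235:300],None,fx=9,fy=9,interpolation=cv2.INTER_CUBIC))
E
```

```text
inc [-0.145  0.047 -0.858] roll -0.015 t 6.4 pose [ 596.6 -283.5  -11.4] [179.95  -0.19 -82.69] F [ -4.  -12.9  30.7] op 36.2 q [-25.3  21.1   5.2  74.   -0.2 147.4]
top crop origin 374 139
scene crop origin 226 124
```

View pics/g4big.png

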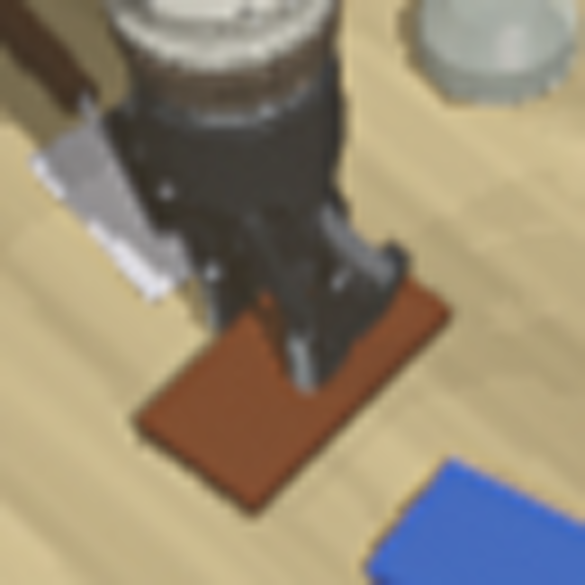

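The +y finger rode over the tile edge and pressed at 31 N, while the tile shifted slightly. I'll open and lift.

Emit:
arm_command(increments=[[[0, 0, 0], 0], [[0, 0, -0.5], 0], [[0, 0, -1], 0], [[0, 0, -1], 0]], claw=-0.7)

```text
time: 6.9
ee_pos: [0.5976, -0.2836, 0.0157]
tcp_rot: [-179.9, -0.2, -82.7]
wrist_force: [0.7, -0.8, 0.9]
opening: 0.0728
```

```bash
python3 go.py 595 -280 10 -82.6; python3 snap.py g5 595 -280 30; python3 -c "
from m import *
for n,s in(('top',(408,190)),('scene',(263,172))): print(tilefit(load(n+'_g5.npz'),s,.014)[1:3])"
```

```text
inc [-0.157  0.084  0.229] roll -0.012 t 6.9 pose [ 597.6 -283.6   15.7] [-179.93   -0.25  -82.67] F [ 0.7 -0.8  0.9] op 72.8 q [-25.3  20.4   7.3  76.7  -0.2 147.4]
top crop origin 376 138
scene crop origin 225 121
(((562.7026977539062, -279.44696044921875), (52.78773880004883, 61.224647521972656), 7.861808776855469), array([ 559.15788779, -275.89420436]))
(((596.2866821289062, -270.4300231933594), (118.95557403564453, 58.64628219604492), 8.883458137512207), array([ 607.47742915, -265.95663242]))
```

View pics/g5.png

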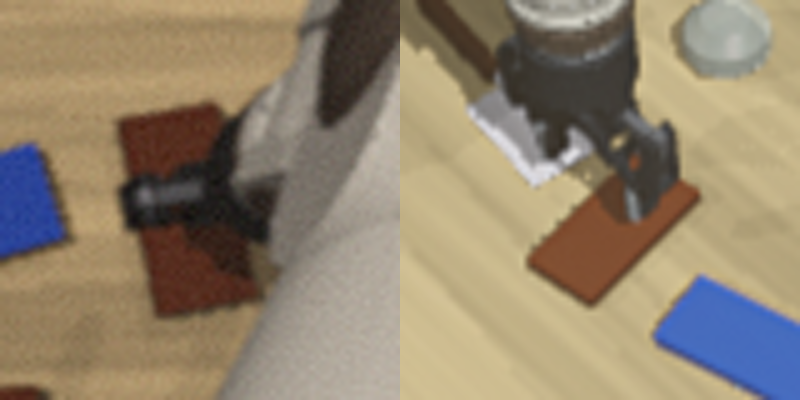

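```bash
python3 - <<'E'
from h import *
from pts import cloud
t=load("top_g5.npz");c=load("scene_g5.npz")
for z in(15,30,50,80): print(z,proj(t,[.5911,-.2336,z/1000])[0].round(1), proj(t,[.5976,-.2836,z/1000])[0].round(1))
u,v,P=cloud(t)
m=(abs(u-407)<9)&(abs(v-178)<8)&(P[:,2]>25)
print("top finger pts: z range",P[m].min(0).round(0),P[m].max(0).round(0),np.median(P[m],0).round(0))
for uu in range(398,424,2):
    s=m&(u==uu); print(uu,[(int(b),*p.round(0).astype(int)) for b,p in zip(v[s],P[s])][:12:3])
# scene: pts of near finger
u,v,P=cloud(c)
m=(u>268)&(u<282)&(v>142)&(v<168)&(P[:,2]>25)
print("scene",P[m].min(0).round(0),P[m].max(0).round(0))
for vv in range(148,168,2):
    s=m&(v==vv); print(vv,[(int(b),*p.round(0).astype(int)) for b,p in zip(u[s],P[s])][::2])
E
```

```text
15 [399.4 181. ] [416.3 178.3]
30 [400.4 180.5] [417.5 177.8]
50 [401.7 179.8] [419.2 177. ]
80 [403.9 178.7] [421.8 175.8]
top finger pts: z range [ 574. -255.   60.] [ 607. -214.  162.] [ 587. -231.  144.]
398 []
400 [(175, np.int64(597), np.int64(-214), np.int64(125)), (178, np.int64(591), np.int64(-218), np.int64(104)), (181, np.int64(583), np.int64(-218), np.int64(104))]
402 [(173, np.int64(599), np.int64(-214), np.int64(153)), (176, np.int64(592), np.int64(-216), np.int64(141)), (179, np.int64(584), np.int64(-216), np.int64(140)), (182, np.int64(577), np.int64(-217), np.int64(134))]
404 [(173, np.int64(598), np.int64(-219), np.int64(155)), (176, np.int64(590), np.int64(-219), np.int64(156)), (179, np.int64(583), np.int64(-219), np.int64(150)), (182, np.int64(575), np.int64(-219), np.int64(152))]
406 [(173, np.int64(598), np.int64(-225), np.int64(153)), (176, np.int64(590), np.int64(-224), np.int64(155)), (179, np.int64(583), np.int64(-224), np.int64(152)), (182, np.int64(575), np.int64(-224), np.int64(150))]
408 [(174, np.int64(601), np.int64(-240), np.int64(108)), (177, np.int
[... 2491 characters left out ...]
74, np.int64(599), np.int64(-222), np.int64(108)), (276, np.int64(596), np.int64(-215), np.int64(112)), (278, np.int64(589), np.int64(-213), np.int64(107))]
160 [(270, np.int64(601), np.int64(-243), np.int64(79)), (272, np.int64(597), np.int64(-238), np.int64(79)), (274, np.int64(603), np.int64(-218), np.int64(104)), (276, np.int64(598), np.int64(-213), np.int64(105))]
162 [(270, np.int64(603), np.int64(-243), np.int64(69)), (272, np.int64(598), np.int64(-237), np.int64(70)), (274, np.int64(593), np.int64(-233), np.int64(70)), (276, np.int64(583), np.int64(-236), np.int64(57))]
164 [(270, np.int64(604), np.int64(-242), np.int64(61)), (272, np.int64(600), np.int64(-237), np.int64(61))]
166 []
```

The tile was only dragged. Contact analysis shows the tips at the tile top (14 mm) with TCP at -11 mm and opening 36 mm, so the real tips sit about 35 mm higher than the reported pose implies. The lateral offset looks small. I'll retry wider at the new tile centre of about (596,-272.5), using a contact probe.

```bash
python3 go.py 596 -272.5 -10 -81.7
```

```text
inc [-0.434 -0.024  0.942] roll -0.162 t 7.0 pose [ 596.8 -283.3   13.6] [179.96  -0.18 -82.67] F [-0.4 -0.3 -0.6] op 72.9 q [-25.3  20.5   7.2  76.7  -0.2 147.4]
```

Emit:
arm_command(increments=[[[-0.2, 0, 0], -0.16], [[-0.43, -0.02, 0.1], -0.16], [[-0.43, -0.02, 0.5], -0.16], [[-0.43, -0.02, 0.94], -0.16], [[-0.43, -0.02, 0.94], -0.16]], claw=-0.9)

```text
time: 7.5
ee_pos: [0.5945, -0.2719, -0.0128]
tcp_rot: [179.8, -0.1, -81.7]
wrist_force: [-0.4, 0.7, -0.3]
opening: 0.0811
```

```bash
python3 go.py 596 -272.5 -22 -81.7;python3 snap.py g6 595 -275 20; python3 - <<'E'
from h import *
f=load("scene_g6.npz")["frame"][:,:,::-1]
cv2.imwrite("pics/g6big.png",cv2.resize(f[125:190,235:300],None,fx=9,fy=9,interpolation=cv2.INTER_CUBIC))
E
```

```text
inc [ 0.031 -0.057  0.367] roll -0.001 t 7.5 pose [ 594.5 -271.9  -12.8] [ 1.7977e+02 -7.0000e-02 -8.1710e+01] F [-0.4  0.7 -0.3] op 81.1 q [-24.5  20.5   4.2  73.9  -0.2 147.2]
top crop origin 373 139
scene crop origin 226 123
```

View pics/g6big.png

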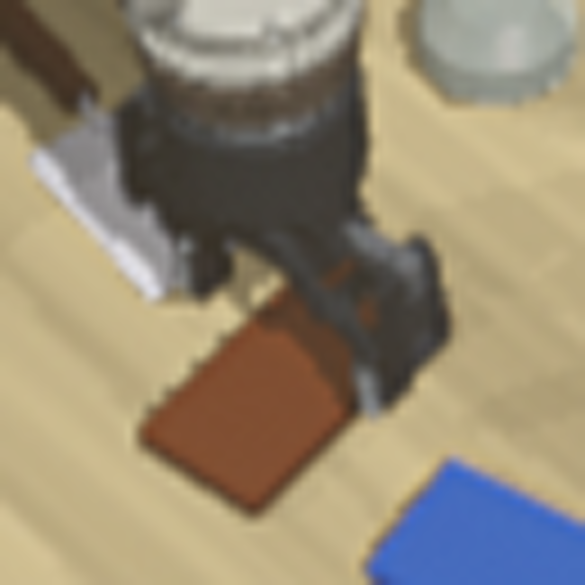

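Emit:
arm_command(increments=[[[0.03, -0.05, 0.15], 0], [[0.03, -0.05, 0.3], 0], [[0.03, -0.05, 0.4], 0], [[0.03, -0.05, 0.4], 0]])

```text
time: 8.0
ee_pos: [0.5965, -0.273, -0.0213]
tcp_rot: [179.9, -0.1, -81.7]
wrist_force: [-0.3, -0.6, -0.0]
opening: 0.081
```

Emit:
arm_command(increments=[[[0, 0, 0.06], 0], [[0, 0, 0.12], 0], [[0, 0, 0.14], 0]])

```text
time: 8.3
ee_pos: [0.5964, -0.273, -0.025]
tcp_rot: [179.9, -0.1, -81.7]
wrist_force: [-0.3, 0.3, 0.2]
opening: 0.0815
```

Emit:
arm_command(increments=[[[0, 0, 0.06], 0], [[0, 0, 0.1], 0], [[0, 0, 0.1], 0]])

```text
time: 8.6
ee_pos: [0.5963, -0.2729, -0.0277]
tcp_rot: [179.8, -0.1, -81.7]
wrist_force: [-0.0, 1.1, 1.4]
opening: 0.0812
```

Emit:
arm_command(increments=[[[0, 0, 0.04], 0], [[0, 0, 0.08], 0]])

```text
time: 8.8
ee_pos: [0.5963, -0.273, -0.0297]
tcp_rot: [179.8, -0.1, -81.7]
wrist_force: [0.1, 0.2, -0.3]
opening: 0.0813
```

Emit:
arm_command(increments=[[[0, 0, 0.06], 0], [[0, 0, 0.1], 0], [[0, 0, 0.1], 0]])

```text
time: 9.1
ee_pos: [0.5962, -0.2729, -0.0324]
tcp_rot: [179.8, -0.1, -81.7]
wrist_force: [-0.4, -0.6, -0.2]
opening: 0.0812
```

Emit:
arm_command(increments=[[[0, 0, 0.06], 0], [[0, 0, 0.1], 0], [[0, 0, 0.1], 0]])

```text
time: 9.4
ee_pos: [0.5961, -0.2728, -0.0352]
tcp_rot: [179.8, -0.1, -81.7]
wrist_force: [0.6, 0.5, -0.1]
opening: 0.0812
```

```bash
python3 snap.py g7 595 -275 20; python3 - <<'E'
from h import *
f=load("scene_g7.npz")["frame"][:,:,::-1]
cv2.imwrite("pics/g7big.png",cv2.resize(f[125:190,235:300],None,fx=9,fy=9,interpolation=cv2.INTER_CUBIC))
E
```

```text
top crop origin 373 139
scene crop origin 226 123
```

View pics/g7big.png

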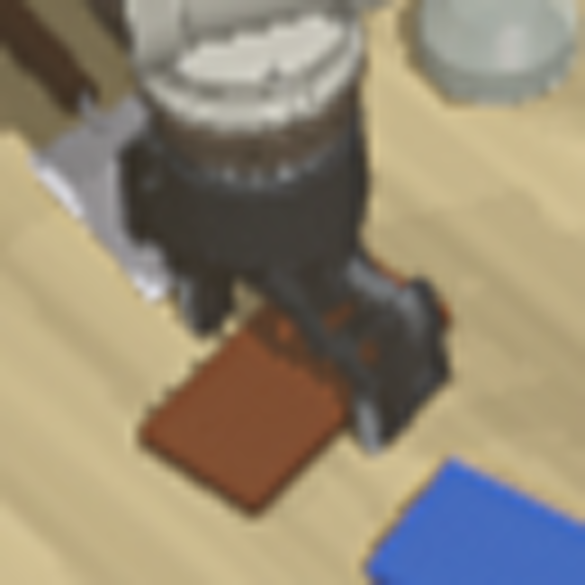

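Emit:
arm_command(increments=[[[0, 0, 0.06], 0], [[0, 0, 0.1], 0], [[0, 0, 0.1], 0]])

```text
time: 9.8
ee_pos: [0.5961, -0.2729, -0.0377]
tcp_rot: [179.8, -0.1, -81.7]
wrist_force: [0.9, -0.7, -0.2]
opening: 0.0813
```

Emit:
arm_command(increments=[[[0, 0, 0], 0], [[0, 0, 0], 0]], claw=-0.6)

```text
time: 10.0
ee_pos: [0.598, -0.2729, -0.034]
tcp_rot: [-179.9, -0.2, -81.7]
wrist_force: [-1.3, 4.1, 20.1]
opening: 0.0685
```

Emit:
arm_command(increments=[[[0, 0, -0.1], 0], [[-0.04, 0, -0.2], 0], [[-0.04, 0, -0.2], 0]])

```text
time: 10.3
ee_pos: [0.5979, -0.2719, -0.0288]
tcp_rot: [-179.9, -0.2, -81.7]
wrist_force: [0.3, -0.0, -0.0]
opening: 0.0684
```

Emit:
arm_command(increments=[[[0, 0, 0], 0], [[0, 0, 0], 0], [[0, 0, 0], 0]], claw=1, force=30)

```text
time: 10.6
ee_pos: [0.5978, -0.2718, -0.029]
tcp_rot: [-179.9, -0.2, -81.7]
wrist_force: [-0.7, -0.4, 2.3]
opening: 0.0593
```

Opening is 59.3 mm, so the tile is gripped, with its base at z=0 and TCP reading -29 mm. I'll firm up the grip and lift.

Emit:
arm_command(increments=[[[0, 0, 0], 0], [[0, 0, -0.4], 0], [[0, 0, -1.2], 0], [[0, 0, -2.4], 0], [[0, 0, -2.8], 0]], force=60)

```text
time: 11.1
ee_pos: [0.5988, -0.2721, 0.0442]
tcp_rot: [-179.8, -0.3, -81.7]
wrist_force: [-0.4, -0.8, -0.5]
opening: 0.0584
```

```bash
python3 go.py 577.1 82.4 50 -7.55; python3 snap.py l1 597 -272 60
```

```text
inc [-14.157  -1.192  -0.292] roll -12.358 t 11.1 pose [ 598.8 -272.1   44.2] [-179.75   -0.26  -81.7 ] F [-0.4 -0.8 -0.5] op 58.4 q [-2.440e+01  1.920e+01  8.900e+00  7.940e+01 -1.000e-01  1.473e+02]
top crop origin 375 136
scene crop origin 225 117
```

View pics/l1.png

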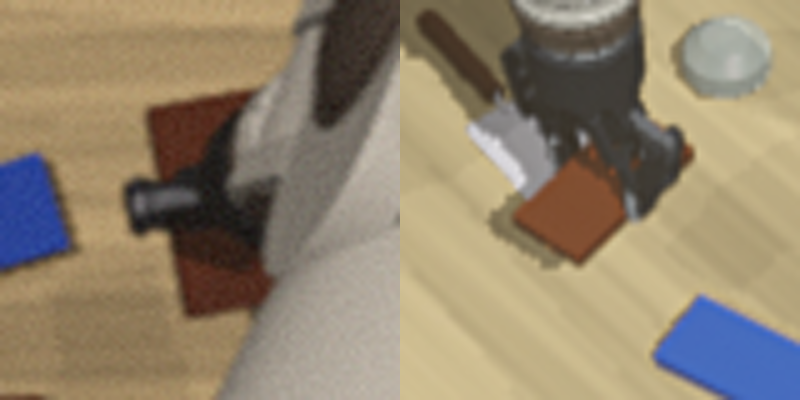

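Emit:
arm_command(increments=[[[-1, 0, -0.5], -1.2], [[-2.6, -0.2, -1], -2.5], [[-4.4, -0.4, -1.3], -3.8], [[-6.2, -0.5, -1.3], -5.1], [[-8, -0.6, -1.3], -6.4]])

```text
time: 11.7
ee_pos: [0.5835, -0.0703, 0.0728]
tcp_rot: [180.0, -0.3, -43.0]
wrist_force: [0.2, -0.2, -2.5]
opening: 0.0583
```

```bash
python3 go.py 577.1 82.4 50 -7.55
```

```text
inc [-4.358 -4.291  0.892] roll -5.908 t 11.7 pose [583.5 -70.3  72.8] [179.97  -0.25 -43.  ] F [ 0.2 -0.2 -2.5] op 58.3 q [ -6.8   9.4   0.3  80.8  -0.2 126.2]
```

Emit:
arm_command(increments=[[[-1.1, -1.1, 0], -1.3], [[-2.3, -2.3, 0], -2.6], [[-3.4, -3.3, 0], -3.9], [[-4.2, -4.1, 0], -5.2], [[-4.36, -4.29, 0.2], -5.9]])

```text
time: 12.2
ee_pos: [0.5762, 0.0854, 0.0659]
tcp_rot: [179.8, -0.1, -7.1]
wrist_force: [0.7, -0.0, -1.3]
opening: 0.0584
```

Emit:
arm_command(increments=[[[0, 0, 0], 0], [[0, 0, 0], 0]])

```text
time: 12.4
ee_pos: [0.5754, 0.0853, 0.0644]
tcp_rot: [179.8, 0.0, -7.2]
wrist_force: [-0.1, -0.5, -2.4]
opening: 0.0582
```

```bash
python3 go.py 577.1 82.4 25 -7.55; python3 snap.py j1 577 100 40
```

```text
inc [0.083 0.103 1.577] roll 0.056 t 12.4 pose [575.4  85.3  64.4] [ 1.7981e+02  3.0000e-02 -7.2200e+00] F [-0.1 -0.5 -2.4] op 58.2 q [  8.5   8.9  -1.1  80.1  -0.2 105.8]
top crop origin 245 148
scene crop origin 307 185
```

View pics/j1.png

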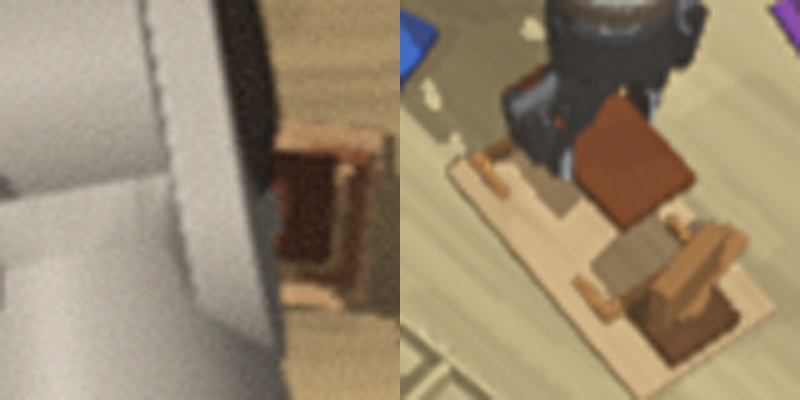

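```bash
cat > jf.py <<'E'
from h import *
yaw=np.radians(-7.55)
Rj=np.array([[np.cos(yaw),-np.sin(yaw)],[np.sin(yaw),np.cos(yaw)]])
O={"top":np.array([580.1,102.4])-22.2*Rj[:,1],"scene":np.array([580,106.9])-22.2*Rj[:,1]}
def jig(n,c,uv,z): return ((ray(c,uv,z)[:,:2]*1000-O[n])@Rj).round(1)
E
python3 - <<'E'
from jf import *
c=load("scene_j1.npz");t=load("top_j1.npz")
z=.1074
print("scene top corners", jig("scene",c,np.array([(695-400,180),(622-400,228)])/5-.4+[307,185],z).tolist())
f=c["frame"][:,:,::-1]
cv2.imwrite("pics/j1s.png",cv2.resize(f[192:262,320:385],None,fx=9,fy=8,interpolation=cv2.INTER_CUBIC))
f=t["frame"][:,:,::-1]
cv2.imwrite("pics/j1t.png",cv2.resize(cv2.convertScaleAbs(f[165:220,290:335],alpha=1.5,beta=10),None,fx=10,fy=10,interpolation=cv2.INTER_CUBIC))
E
```

```text
scene top corners [[-29.7, 60.7], [26.5, 60.5]]
```

View pics/j1s.png

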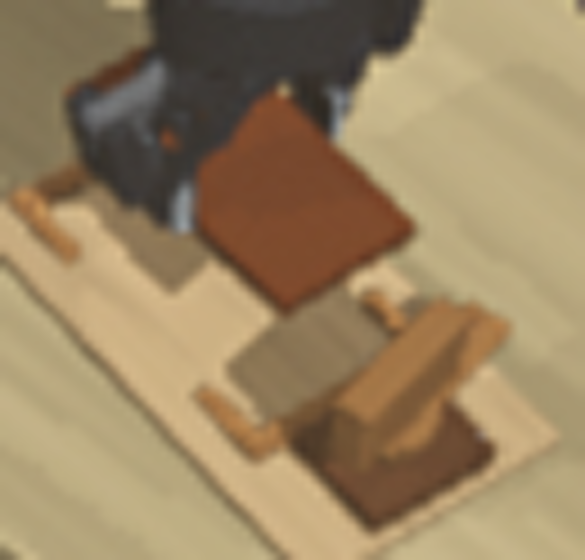

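View pics/j1t.png

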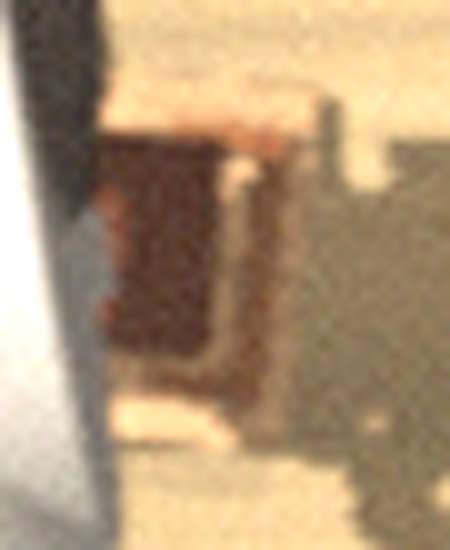

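```bash
python3 - <<'E'
from jf import *
c=load("scene_j1.npz");t=load("top_j1.npz");z=.1074
print("scene", jig("scene",c,[(415/9+320-.44,228/8+192-.44),(290/9+320-.44,307/8+192-.44)],z).tolist())
print("top", jig("top",t,[(311.75,178.55),(310.25,199.75)],z).tolist())
print(O)
E
```

```text
scene [[-31.1, 59.4], [24.1, 61.1]]
top [[26.4, -56.5], [-31.3, -58.6]]
{'top': array([577.18311222,  80.39246116]), 'scene': array([577.08311222,  84.89246116])}
```

```bash
python3 go.py 577.8 83.4 6 -8.1
```

```text
inc [0.076 0.035 2.374] roll 0.138 t 12.5 pose [576.   84.7  65.3] [ 1.7982e+02 -6.0000e-02 -7.2700e+00] F [-0.8 -0.6 -1.1] op 58.6 q [  8.5   8.9  -1.   80.1  -0.2 105.7]
```

Emit:
arm_command(increments=[[[0.04, 0.02, 0.5], 0.14], [[0.08, 0.04, 1.2], 0.14], [[0.08, 0.04, 1.9], 0.14], [[0.08, 0.04, 2.3], 0.14], [[0.08, 0.04, 2.37], 0.14]])

```text
time: 13.0
ee_pos: [0.5769, 0.0826, 0.0042]
tcp_rot: [179.8, 0.1, -8.2]
wrist_force: [-0.5, 0.1, -1.3]
opening: 0.0584
```

Emit:
arm_command(increments=[[[0, 0, 0], 0]])

```text
time: 13.1
ee_pos: [0.577, 0.0824, 0.0043]
tcp_rot: [179.8, 0.1, -8.2]
wrist_force: [0.3, 0.3, -1.0]
opening: 0.0586
```

```bash
python3 go.py 577.8 83.4 0 -8.1; python3 snap.py j2 577 100 40; python3 - <<'E'
from h import *
f=load("scene_j2.npz")["frame"][:,:,::-1]
a=cv2.resize(f[197:267,315:380],None,fx=8,fy=8,interpolation=cv2.INTER_CUBIC)
cv2.imwrite("pics/j2s.png",a)
f=load("top_j2.npz")["frame"][:,:,::-1]
cv2.imwrite("pics/j2t.png",cv2.resize(cv2.convertScaleAbs(f[165:220,290:335],alpha=1.5,beta=10),None,fx=10,fy=10,interpolation=cv2.INTER_CUBIC))
E
```

```text
inc [ 0.026 -0.047  0.172] roll -0.025 t 13.1 pose [577.   82.4   4.3] [ 1.7978e+02  8.0000e-02 -8.2500e+00] F [ 0.3  0.3 -1. ] op 58.6 q [  8.2  10.5  -6.   73.6  -0.2 106.5]
top crop origin 245 148
scene crop origin 307 185
```

View pics/j2s.png

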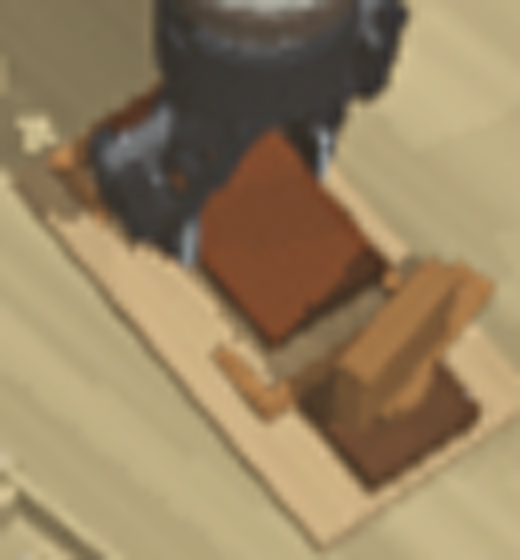

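View pics/j2t.png

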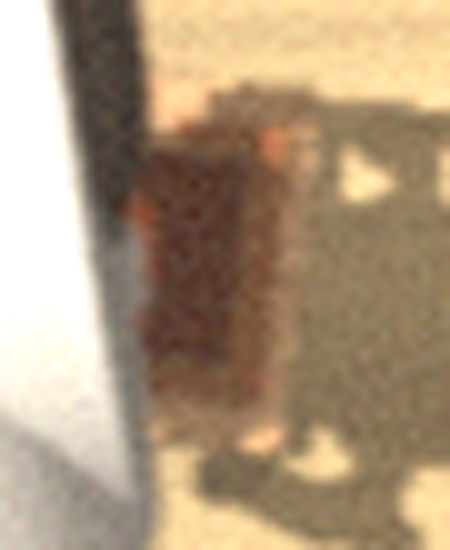

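```bash
python3 - <<'E'
from jf import *
c=load("scene_j2.npz");t=load("top_j2.npz");z=.0473
print("scene", jig("scene",c,[(383/8+315-.44,265/8+197-.44),(275/8+315-.44,343/8+197-.44)],z).tolist())
print("top", jig("top",t,[(248/10+290-.45,152/10+165-.45),(232/10+290-.45,362/10+165-.45)],z).tolist())
E
```

```text
scene [[-26.9, 56.1], [28.5, 58.0]]
top [[29.8, -61.0], [-30.7, -62.8]]
```

```bash
python3 - <<'E'
from jf import *
# long-edge fits: tile mask outline in scene (both snaps), base edges in scene0 for same-view yaw comparison
c=load("scene_j2.npz");z=.0473
P=jig("scene",c,[(275/8+315-.44,132/8+197-.44),(383/8+315-.44,265/8+197-.44)],z);d=P[1]-P[0];print(P.tolist(),"yaw rel",np.degrees(np.arctan2(-d[0],d[1])))
P=jig("scene",c,[(202/8+315-.44,265/8+197-.44),(275/8+315-.44,343/8+197-.44)],z);d=P[1]-P[0];print(P.tolist(),np.degrees(np.arctan2(-d[0],d[1])))
c=load("scene_j1.npz")
P=jig("scene",c,[(282/9+320-.44,92/8+192-.44),(415/9+320-.44,228/8+192-.44)],.1074);d=P[1]-P[0];print(P.tolist(),"yaw rel",np.degrees(np.arctan2(-d[0],d[1])))
E
```

```text
[[-30.4, -16.8], [-26.9, 56.1]] yaw rel -2.748715494659441
[[30.2, 14.0], [28.5, 58.0]] 2.2126000433981843
[[-32.8, -15.0], [-31.1, 59.4]] yaw rel -1.3089499893716212
```

```bash
python3 go.py 577.4 84.5 -7 -8.0
```

```text
inc [-0.001 -0.084  0.467] roll -0.038 t 13.2 pose [577.1  82.5   4.7] [ 1.7978e+02  5.0000e-02 -8.2300e+00] F [ 0.4 -0.2 -1.2] op 58.5 q [  8.2  10.4  -6.   73.6  -0.2 106.5]
```

Emit:
arm_command(increments=[[[0, -0.05, 0.1], -0.04], [[0, -0.08, 0.25], -0.04], [[0, -0.08, 0.4], -0.04], [[0, -0.08, 0.47], -0.04]])

```text
time: 13.6
ee_pos: [0.5772, 0.0845, -0.0076]
tcp_rot: [179.8, 0.1, -8.0]
wrist_force: [-0.7, 0.5, -2.3]
opening: 0.0587
```

Emit:
arm_command(increments=[[[0, 0, 0.06], 0], [[0, 0, 0.12], 0], [[0, 0, 0.16], 0]])

```text
time: 13.9
ee_pos: [0.5772, 0.0844, -0.0118]
tcp_rot: [179.8, 0.1, -8.0]
wrist_force: [-0.5, 0.8, -2.2]
opening: 0.0584
```

```bash
python3 go.py 577.4 84.5 -17 -8.0
```

```text
inc [ 0.01  -0.005  0.21 ] roll 0.003 t 13.9 pose [577.2  84.4 -11.8] [ 1.7977e+02  9.0000e-02 -7.9800e+00] F [-0.5  0.8 -2.2] op 58.4 q [  8.4  11.   -7.2  71.9  -0.2 106.4]
```

Emit:
arm_command(increments=[[[0, 0, 0.06], 0], [[0, 0, 0.1], 0], [[0, 0, 0.1], 0]])

```text
time: 14.2
ee_pos: [0.5771, 0.0844, -0.0144]
tcp_rot: [179.8, 0.1, -8.0]
wrist_force: [0.7, 1.0, -2.4]
opening: 0.058
```

Emit:
arm_command(increments=[[[0, 0, 0.04], 0], [[0, 0, 0.08], 0], [[0, 0, 0.08], 0]])

```text
time: 14.5
ee_pos: [0.5771, 0.0844, -0.0164]
tcp_rot: [179.8, 0.1, -8.0]
wrist_force: [0.3, -0.3, -2.3]
opening: 0.0582
```

Emit:
arm_command(increments=[[[0, 0, 0.04], 0], [[0, 0, 0.06], 0], [[0, 0, 0.06], 0]])

```text
time: 14.8
ee_pos: [0.5772, 0.0844, -0.0167]
tcp_rot: [179.8, 0.0, -8.0]
wrist_force: [-5.4, -0.7, 8.9]
opening: 0.0581
```

Emit:
arm_command(increments=[[[0, 0, 0.04], 0], [[0, 0, 0.06], 0], [[0, 0, 0.06], 0]])

```text
time: 15.1
ee_pos: [0.5773, 0.0844, -0.0167]
tcp_rot: [179.8, -0.0, -8.0]
wrist_force: [-6.3, -0.1, 10.7]
opening: 0.0583
```

```bash
python3 snap.py j3 577 100 40; python3 - <<'E'
from h import *
f=load("scene_j3.npz")["frame"][:,:,::-1]
a=cv2.resize(f[197:267,315:380],None,fx=8,fy=8,interpolation=cv2.INTER_CUBIC)
cv2.imwrite("pics/j3s.png",a)
E
```

```text
top crop origin 245 148
scene crop origin 307 185
```

View pics/j3s.png

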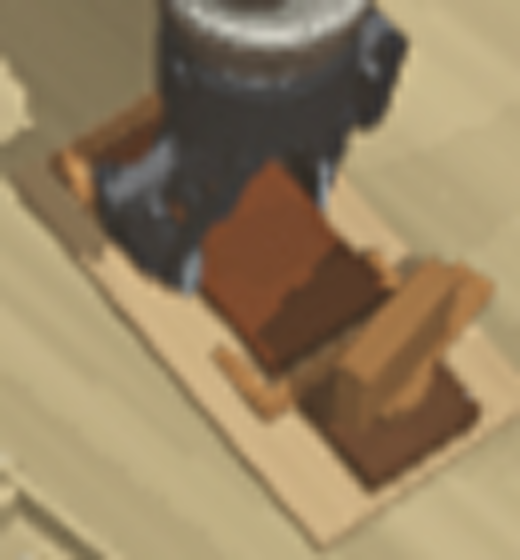

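Contact came at TCP -16.7 mm, where the pocket floor was predicted (-17). I'll release.

Emit:
arm_command(increments=[[[0, 0, -0.02], 0], [[0, 0, -0.02], 0], [[0, 0, -0.04], 0]], claw=-0.75)

```text
time: 15.5
ee_pos: [0.5774, 0.0844, -0.0158]
tcp_rot: [179.8, -0.0, -8.0]
wrist_force: [0.1, 0.1, 0.4]
opening: 0.0744
```

Emit:
arm_command(increments=[[[0, 0, -0.5], 0], [[0, 0, -1.5], 0], [[0, 0, -3], 0], [[0, 0, -4.5], 0], [[0, 0, -5], 0]])

```text
time: 16.0
ee_pos: [0.5791, 0.0851, 0.1145]
tcp_rot: [179.9, -0.3, -8.0]
wrist_force: [0.7, 0.0, 0.5]
opening: 0.0749
```

```bash
python3 go.py 589.6 178.7 100 97.45; python3 snap.py j4 577 100 40; python3 - <<'E'
from h import *
f=load("scene_j4.npz")["frame"][:,:,::-1]
a=cv2.resize(f[197:267,305:380],None,fx=8,fy=8,interpolation=cv2.INTER_CUBIC)
cv2.imwrite("pics/j4s.png",a)
E
```

```text
inc [-0.107 -3.768  0.575] roll -17.573 t 16.0 pose [579.1  85.1 114.5] [179.9   -0.34  -7.99] F [0.7 0.  0.5] op 74.9 q [  8.5   8.6   4.1  85.2  -0.2 106.4]
top crop origin 245 148
scene crop origin 307 185
```

View pics/j4s.png

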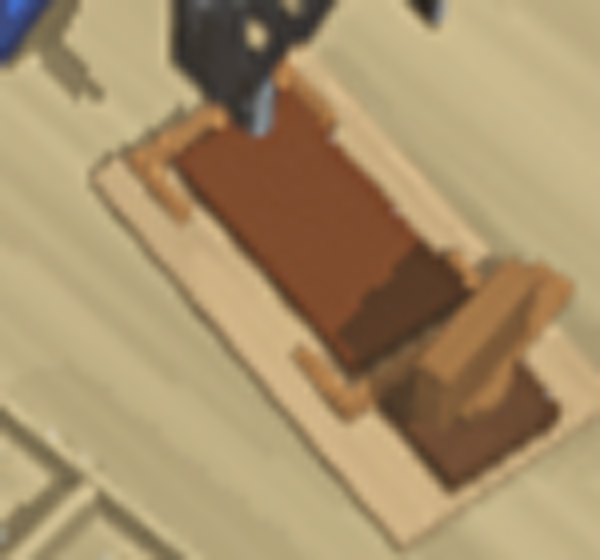

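The tile lies flat between the strips in the pocket: its corners in the crop are at (180,150), (290,85), (470,295) and (355,375), with all the strips visible around it. Next is the peg.

Emit:
arm_command(increments=[[[0, -0.6, 0], -1.4], [[0, -1.4, 0], -2.8], [[-0.1, -2.2, 0], -4.2], [[-0.1, -3, 0], -5.6], [[-0.1, -3.7, 0], -7]], claw=0, force=90)

```text
time: 16.6
ee_pos: [0.5884, 0.1777, 0.11]
tcp_rot: [179.8, 0.0, 34.4]
wrist_force: [0.3, -0.8, -0.3]
opening: 0.0427
```

Emit:
arm_command(increments=[[[0, 0, 0], -1.4], [[0, 0, 0], -2.8], [[0, 0, 0], -4.2], [[0, 0, 0], -5.6], [[0, 0, 0], -7]])

```text
time: 17.1
ee_pos: [0.5877, 0.1775, 0.108]
tcp_rot: [-180.0, 0.3, 76.7]
wrist_force: [1.0, -0.0, 0.2]
opening: 0.043
```

```bash
python3 go.py 589.7 177.8 90 97.45
```

```text
inc [0.032 0.077 0.719] roll -3.454 t 17.1 pose [587.7 177.5 108. ] [-180.      0.25   76.73] F [ 1.  -0.   0.2] op 43.0 q [16.9 13.1  8.5 85.6 -0.2 30.2]
```

Emit:
arm_command(increments=[[[0.03, 0.08, 0], -1.3], [[0.03, 0.08, 0.2], -2.6], [[0.03, 0.08, 0.5], -3.45], [[0.03, 0.08, 0.72], -3.45], [[0.03, 0.08, 0.72], -3.45]])

```text
time: 17.6
ee_pos: [0.5888, 0.1774, 0.0878]
tcp_rot: [-179.7, 0.3, 97.3]
wrist_force: [0.4, -0.4, 0.1]
opening: 0.0426
```

```bash
python3 go.py 589.7 177.8 31 97.45; python3 snap.py p1 590 177 80;python3 - <<'E'
from h import *
f=load("scene_p1.npz")["frame"][:,:,::-1]
cv2.imwrite("pics/p1s.png",cv2.resize(f[187:267,315:390],None,fx=7,fy=7,interpolation=cv2.INTER_CUBIC))
E
```

```text
inc [0.02  0.048 2.273] roll -0.031 t 17.6 pose [588.8 177.4  87.8] [-179.73    0.27   97.27] F [ 0.4 -0.4  0.1] op 42.6 q [16.9 13.5  6.8 83.6 -0.2  9.6]
top crop origin 216 143
scene crop origin 323 197
```

View pics/p1s.png

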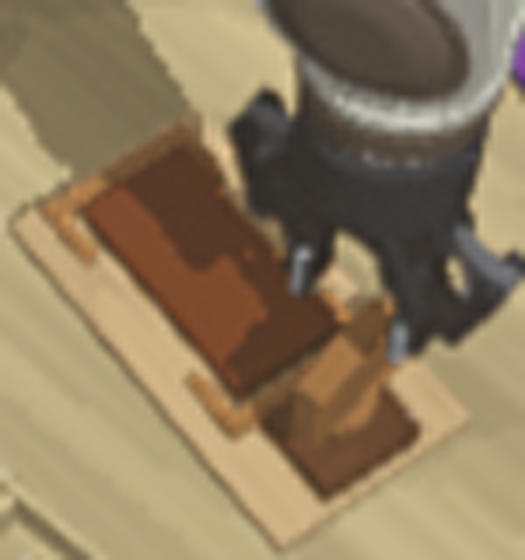

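View pics/p1.png

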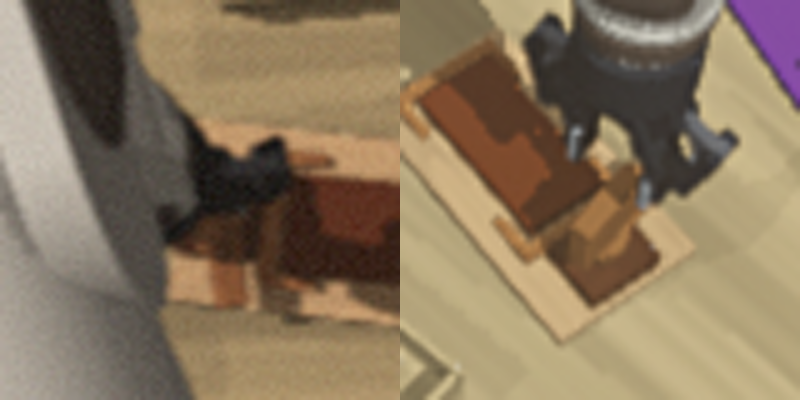

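```bash
python3 - <<'E'
from h import *
c=load("scene_p1.npz")
for z in (.1,.115,.125): print(z,proj(c,[.5888,.1774,z])[0].round(1))
y=np.radians(97.27);a=np.array([np.cos(y),np.sin(y)])*.0213
for s in(1,-1): print(proj(c,[.5888+s*a[0],.1774+s*a[1],.115])[0])
print(np.array([(300,293),(399,360)])/7+[315-.4,187-.4])
# wing top outline predicted from axis
w=np.radians(97.45-90)
for ax in((589.7,177.8),):
  for s,t in((30,8),(30,-8),(-30,-8),(-30,8)):
    p=[(ax[0]+s*np.cos(w)-t*np.sin(w))/1000,(ax[1]+s*np.sin(w)+t*np.cos(w))/1000,.092]
    c0=load("scene0.npz"); print("wing",s,t,((proj(c0,p)[0]+.44-[312,198])*8).round(0))
E
```

```text
0.1 [364.7 234.4]
0.115 [365.1 232. ]
0.125 [365.4 230.4]
[370.98193565 235.95998139]
[359.36102445 228.07218235]
[[357.45714286 228.45714286]
 [371.6        238.02857143]]
wing 30 8 [393. 375.]
wing 30 -8 [359. 351.]
wing -30 -8 [452. 241.]
wing -30 8 [486. 264.]
```

Emit:
arm_command(increments=[[[0.02, 0.05, 0.3], -0.03], [[0.02, 0.05, 0.8], -0.03], [[0.02, 0.05, 1.2], -0.03], [[0.02, 0.05, 1.6], -0.03], [[0.02, 0.05, 1.7], -0.03]])

```text
time: 18.2
ee_pos: [0.5896, 0.1778, 0.0449]
tcp_rot: [-179.7, 0.3, 97.5]
wrist_force: [-0.1, -0.7, 0.8]
opening: 0.0425
```

Emit:
arm_command(increments=[[[0, 0, 0.2], 0], [[0, 0, 0.4], 0], [[0, 0, 0.5], 0], [[0, 0, 0.5], 0]])

```text
time: 18.6
ee_pos: [0.5895, 0.1777, 0.0321]
tcp_rot: [-179.7, 0.3, 97.5]
wrist_force: [-0.2, 0.9, -0.8]
opening: 0.0429
```

```bash
python3 go.py 589.7 177.8 31 97.45; python3 snap.py p2 590 177 80;python3 - <<'E'
from h import *
f=load("scene_p2.npz")["frame"][:,:,::-1]
cv2.imwrite("pics/p2s.png",cv2.resize(f[187:267,315:390],None,fx=7,fy=7,interpolation=cv2.INTER_CUBIC))
E
```

```text
inc [0.002 0.009 0.044] roll 0.004 t 18.6 pose [589.5 177.7  32.1] [-179.69    0.27   97.48] F [-0.2  0.9 -0.8] op 42.9 q [16.9 14.4  1.7 77.6 -0.2  9.4]
top crop origin 216 143
scene crop origin 323 197
```

View pics/p2s.png

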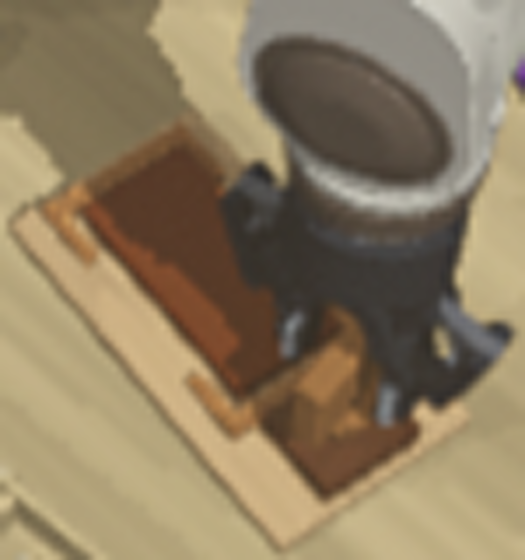

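Both fingers straddle the wing, with tips at crop (290,350) and (390,415). I'll close.

Emit:
arm_command(increments=[[[0, 0, 0], 0], [[0, 0, 0], 0], [[0, 0, 0], 0], [[0, 0, 0], 0]], claw=1, force=90)

```text
time: 19.1
ee_pos: [0.59, 0.1777, 0.0332]
tcp_rot: [-179.8, 0.3, 97.5]
wrist_force: [-0.3, -1.9, 3.8]
opening: 0.015
```

```bash
python3 go.py 589.7 177.8 31 97.45
```

```text
inc [ 0.005 -0.011  0.087] roll 0.002 t 19.1 pose [590.  177.7  33.2] [-179.77    0.27   97.46] F [-0.3 -1.9  3.8] op 15.0 q [16.9 14.4  1.8 77.7 -0.2  9.4]
```

Emit:
arm_command(increments=[[[0, 0, 0.1], -0.6], [[0, 0, 0.16], -1.4], [[0, 0, 0.2], -2.2], [[0, 0, 0.24], -3], [[0, 0, 0.26], -3.8]])

```text
time: 19.6
ee_pos: [0.5904, 0.177, 0.0293]
tcp_rot: [-179.8, 0.3, 120.4]
wrist_force: [-5.6, -6.1, 17.7]
opening: 0.0147
```

```bash
python3 go.py 590 177.7 23.2 172.45;python3 -c "
from workcell import get_obs;print(get_obs()['torque'])"
```

```text
inc [ 0.032 -0.     0.242] roll -8.671 t 19.6 pose [590.4 177.   29.3] [-179.78    0.26  120.42] F [-5.6 -6.1 17.7] op 14.7 q [ 16.8  14.3   1.3  77.1  -0.3 -13.6]
[-1.32977174  1.28188623 -0.08506163]
```

Emit:
arm_command(increments=[[[0, 0, 0.16], -0.8], [[0, 0, 0.2], -1.6], [[0, 0, 0.24], -2.4], [[0, 0, 0.27], -3.2], [[0, 0, 0.3], -4]])

```text
time: 20.1
ee_pos: [0.5911, 0.1764, 0.0254]
tcp_rot: [-179.8, 0.3, 144.6]
wrist_force: [-8.6, -7.4, 24.6]
opening: 0.0145
```

```bash
python3 go.py 590 177.7 23.2 172.45;python3 -c "
from workcell import get_obs;print(get_obs()['torque'])"
```

```text
inc [0.066 0.017 0.086] roll -4.644 t 20.1 pose [591.1 176.4  25.4] [-179.78    0.31  144.59] F [-8.6 -7.4 24.6] op 14.5 q [ 16.8  14.3   0.8  76.5  -0.4 -37.8]
[-1.49704958  1.81812343 -0.11333044]
```

Emit:
arm_command(increments=[[[0.01, -0.02, 0.17], -1], [[0.02, -0.04, 0.2], -2], [[0.02, -0.04, 0.22], -3], [[0.02, -0.04, 0.25], -4], [[0.02, -0.04, 0.28], -4.75]])

```text
time: 20.6
ee_pos: [0.5921, 0.1759, 0.0229]
tcp_rot: [-179.8, 0.5, 173.3]
wrist_force: [-6.2, -4.9, 31.3]
opening: 0.0146
```

Emit:
arm_command(increments=[[[0, 0, 0.17], 0], [[0, 0, 0.2], 0], [[0, 0, 0.2], 0]])

```text
time: 20.9
ee_pos: [0.5923, 0.176, 0.0229]
tcp_rot: [-179.8, 0.7, 173.3]
wrist_force: [-13.8, -4.6, 34.8]
opening: 0.0146
```

```bash
python3 go.py 590 177.7 23.2 172.45;python3 -c "
from workcell import get_obs;print(get_obs()['torque'])"; python3 snap.py p3 590 177 80
```

```text
inc [ 0.1    0.057 -0.014] roll 0.141 t 20.9 pose [592.3 176.   22.9] [-179.83    0.66  173.29] F [-13.8  -4.6  34.8] op 14.6 q [ 16.8  13.9   0.1  75.6  -0.4 -66.5]
[-1.1090622   3.42524871 -0.08494854]
top crop origin 216 143
scene crop origin 323 197
```

View pics/p3.png

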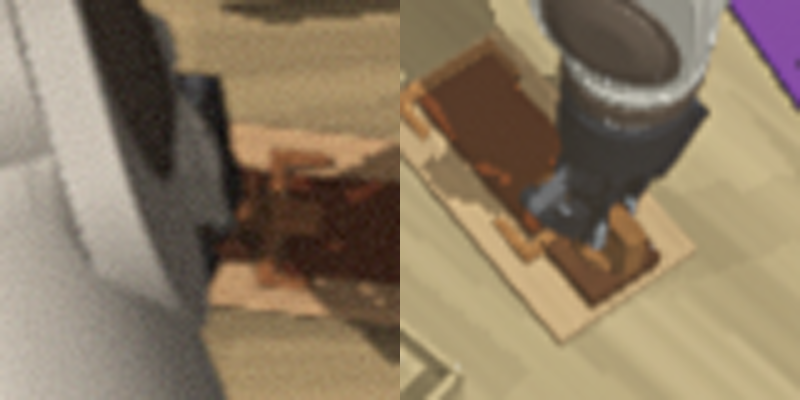

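The TCP has come down 10.3 mm and stopped against 35 N at +76°, so the peg appears to be home. I'll relax, release and lift to check.

Emit:
arm_command(increments=[[[0, 0, 0], 0], [[0, 0, 0], 0]])

```text
time: 21.2
ee_pos: [0.5921, 0.1759, 0.0234]
tcp_rot: [-179.8, 0.7, 173.3]
wrist_force: [-4.0, -0.8, 7.6]
opening: 0.0147
```

Emit:
arm_command(increments=[[[0, 0, 0], 0], [[0, 0, 0], 0], [[0, 0, 0], 0]], claw=0)

```text
time: 21.5
ee_pos: [0.5921, 0.176, 0.0231]
tcp_rot: [-179.8, 0.7, 173.3]
wrist_force: [-0.8, 0.6, -0.1]
opening: 0.0426
```

Emit:
arm_command(increments=[[[0, 0, -0.4], 0], [[0, 0, -1.2], 0], [[0, 0, -2.5], 0], [[0, 0, -4], 0], [[0, 0, -5], 0]])

```text
time: 22.0
ee_pos: [0.5913, 0.1767, 0.1516]
tcp_rot: [-179.9, 0.8, 173.3]
wrist_force: [0.9, -0.0, 0.8]
opening: 0.0427
```

Emit:
arm_command(increments=[[[1, 2, 0], 0], [[2, 4, 0], 0], [[3, 6, 0], 0], [[4, 8, 0], 0], [[5, 9, 0], 0]])

```text
time: 22.5
ee_pos: [0.4972, 0.4097, 0.1499]
tcp_rot: [-179.9, 0.8, 173.3]
wrist_force: [0.5, 0.6, 0.4]
opening: 0.0429
```

```bash
python3 go.py 590 177.7 23.2 172.45; python3 snap.py p4 585 130 40;python3 - <<'E'
from h import *
for n,b in(("scene",(312,198,76,70)),("top",(245,162,84,54))):
    u,v,w,h=b
    f=load(n+"_p4.npz")["frame"][:,:,::-1]
    cv2.imwrite(f"pics/p4{n}.png",cv2.resize(cv2.convertScaleAbs(f[v:v+h,u:u+w],alpha=1.3,beta=10),None,fx=8,fy=8,interpolation=cv2.INTER_CUBIC))
    cv2.imwrite(f"pics/p4{n}f.png",f)
E
```

```text
inc [-4.699 -8.774  5.147] roll 0.138 t 22.5 pose [497.2 409.7 149.9] [-179.93    0.84  173.28] F [0.5 0.6 0.4] op 42.9 q [ 39.8  16.9  17.7  90.3  -0.7 -43.5]
top crop origin 235 145
scene crop origin 313 193
```

View pics/p4scene.png

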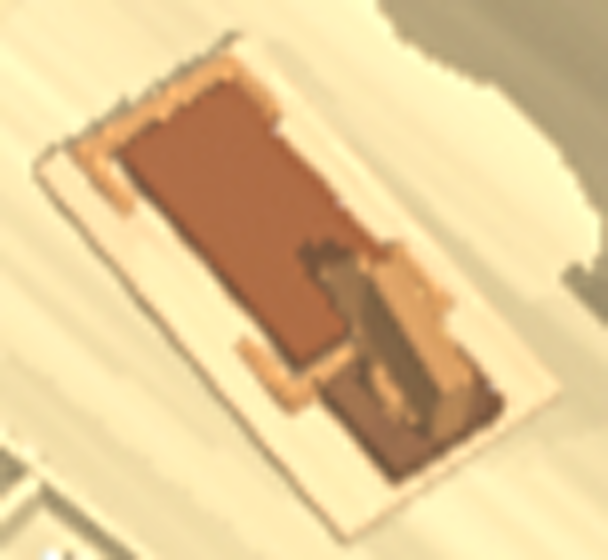

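View pics/p4top.png

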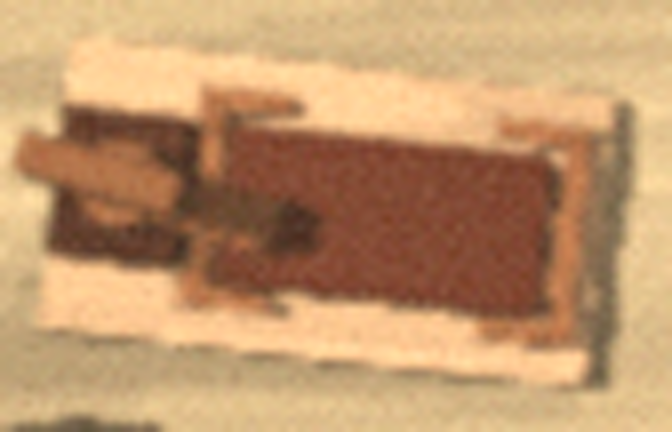

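```bash
python3 - <<'E'
from jf import *
from pts import cloud
t=load("top_p4.npz");c=load("scene_p4.npz")
T=lambda k:np.array(k)/8+[245,162]-.44
S=lambda k:np.array(k)/8+[312,198]-.44
def rep(n,cc,k,z):
    P=jig(n,cc,k,z);d=P[-1]-P[0];print(n,P.tolist(),"len",np.linalg.norm(d).round(1),"angle to -y",np.degrees(np.arctan2(d[0],-d[1])).round(1))
for z in(.082,.092):
    print(z)
    rep("top",t,T([(24,131),(182,172)]),z)   # upper long edge of wing top
    rep("top",t,T([(18,168),(172,207)]),z)
    rep("scene",c,S([(470,380),(395,248)]),z)
    rep("scene",c,S([(437,403),(365,268)]),z)
for n,cc in(("top",t),("scene",c)):
    u,v,P=cloud(cc);q=((P[:,:2]-O[n])@Rj);m=(abs(q[:,0])<6)&(abs(q[:,1]-95)<20)&(P[:,2]>60)
    print(n,m.sum(),"wing top z median/max",np.median(P[m,2]),P[m,2].max())
    c0=load(n+"0.npz");u,v,P=cloud(c0);q=((P[:,:2]-O[n])@Rj);m=(abs(q[:,0])<15)&(abs(q[:,1]-95)<7)&(P[:,2]>60)
    print("  before",m.sum(),np.median(P[m,2]))
E
```

```text
0.082
top [[12.3, 123.2], [3.7, 66.6]] len 57.2 angle to -y -8.6
top [[-0.8, 123.7], [-8.8, 68.7]] len 55.6 angle to -y -8.3
scene [[1.6, 124.5], [-11.4, 63.8]] len 62.1 angle to -y -12.1
scene [[17.7, 124.6], [3.3, 63.8]] len 62.5 angle to -y -13.3
0.092
top [[11.5, 120.9], [2.9, 64.9]] len 56.7 angle to -y -8.7
top [[-1.5, 121.4], [-9.4, 66.9]] len 55.1 angle to -y -8.2
scene [[5.6, 127.9], [-7.3, 67.7]] len 61.6 angle to -y -12.1
scene [[21.6, 128.0], [7.3, 67.7]] len 62.0 angle to -y -13.3
top 64 wing top z median/max 81.05632681656772 84.863897287765
  before 62 90.20171689910273
scene 40 wing top z median/max 82.04801658024927 88.22500067908022
  before 48 92.76862533876533
```

View pics/p4topf.png

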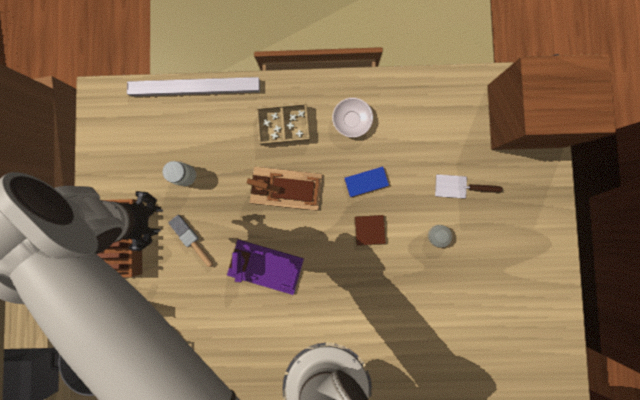

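```bash
python3 - <<'E'
from jf import *
for n,(u,v,w,h) in(("scene",(340,220,40,40)),("top",(240,168,50,34))):
    f=load(n+"_p4.npz")["frame"][:,:,::-1]
    cv2.imwrite(f"pics/p5{n}.png",cv2.resize(cv2.convertScaleAbs(f[v:v+h,u:u+w],alpha=1.7,beta=15),None,fx=14,fy=14,interpolation=cv2.INTER_CUBIC))
t=load("top_p4.npz")
T=lambda k:np.array(k)/8+[245,162]-.44
print("finger tip",jig("top",t,T([(322,229)]),.036),"tile end px")
E
```

```text
finger tip [[-8.1 21.7]] tile end px
```

View pics/p5top.png

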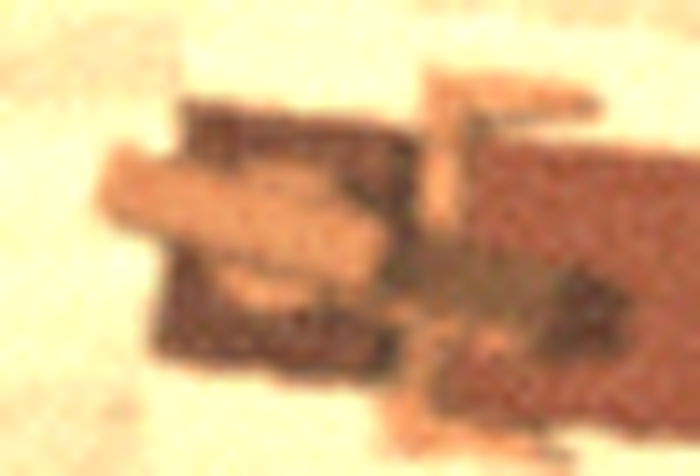

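View pics/p5scene.png

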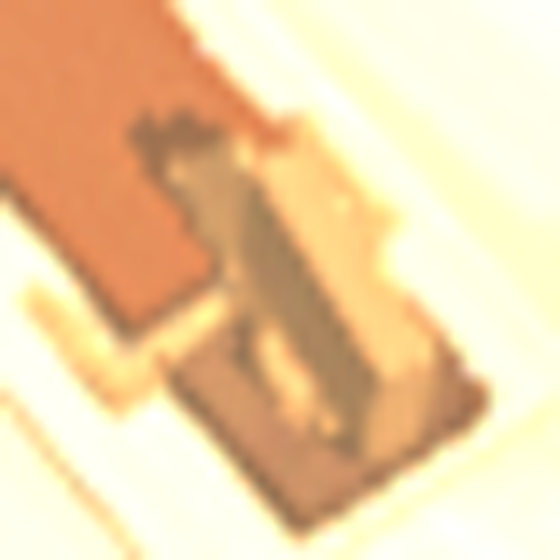

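The peg drop is about 9–10 mm, but the wing edge is still about 8–10° short of jig -y in both views (top crop edge slope about 15° against about 6° for the jig). I'll regrip in line with the wing and turn it the rest of the way while pressing.

```bash
python3 go.py 590.8 177 120 165
```

```text
inc [-4.859 -8.932  1.254] roll 1.437 t 22.6 pose [494.5 412.5 149.6] [-179.95    0.75  173.62] F [ 0.3 -0.2  0. ] op 42.7 q [ 40.1  16.9  17.7  90.3  -0.6 -43.5]
```

Emit:
arm_command(increments=[[[-1, -1.8, 0], 0.4], [[-2, -3.7, 0], 0.8], [[-3, -5.5, 0], 1.2], [[-4, -7.4, 0.2], 1.44], [[-4.86, -8.93, 0.5], 1.44]])

```text
time: 23.1
ee_pos: [0.5902, 0.1782, 0.1408]
tcp_rot: [179.9, 0.9, 164.9]
wrist_force: [1.0, 0.9, 1.0]
opening: 0.0427
```

```bash
python3 go.py 590.8 177 60 165
```

```text
inc [ 0.012 -0.046  3.231] roll -0.012 t 23.1 pose [590.2 178.2 140.8] [179.87   0.86 164.93] F [1.  0.9 1. ] op 42.7 q [ 17.   12.5  11.4  88.2  -0.3 -58. ]
```

Emit:
arm_command(increments=[[[0, -0.04, 0.6], 0], [[0, -0.04, 1.5], 0], [[0, -0.04, 2.5], 0], [[0, -0.04, 3.3], 0], [[0, -0.04, 3.6], 0]])

```text
time: 23.6
ee_pos: [0.5904, 0.1763, 0.049]
tcp_rot: [180.0, 0.7, 164.9]
wrist_force: [-0.4, 0.5, -0.7]
opening: 0.0427
```

```bash
python3 go.py 590.8 177 23 165
```

```text
inc [0.006 0.031 1.041] roll -0.016 t 23.6 pose [590.4 176.3  49. ] [179.95   0.73 164.9 ] F [-0.4  0.5 -0.7] op 42.7 q [ 16.8  13.1   2.   78.3  -0.3 -58.1]
```

Emit:
arm_command(increments=[[[0, 0.03, 0.3], 0], [[0, 0.03, 0.7], 0], [[0, 0.03, 1], 0], [[0, 0.03, 1.04], 0]])

```text
time: 24.0
ee_pos: [0.5906, 0.1769, 0.0222]
tcp_rot: [180.0, 0.7, 164.9]
wrist_force: [-0.6, -0.2, -0.7]
opening: 0.0426
```

Emit:
arm_command(increments=[[[0, 0, 0], 0], [[0, 0, 0], 0], [[0, 0, 0], 0], [[0, 0, 0], 0]], claw=1, force=60)

```text
time: 24.4
ee_pos: [0.5918, 0.1769, 0.023]
tcp_rot: [179.9, 0.8, 164.9]
wrist_force: [5.5, -0.3, -1.6]
opening: 0.0155
```

```bash
python3 go.py 590.8 177 23 165;python3 -c "
from workcell import get_obs;print(get_obs()['torque'])"
```

```text
inc [ 0.041 -0.006 -0.001] roll -0.02 t 24.4 pose [591.8 176.9  23. ] [179.93   0.82 164.88] F [ 5.5 -0.3 -1.6] op 15.5 q [ 16.8  13.7  -0.2  75.4  -0.4 -58.1]
[ 0.029134   -0.82217755 -0.14750143]
```

The opening of 15.5 mm and low yaw torque confirm the wing really stands at a tool yaw of about 165°. I'll turn about 9° more while pressing.

Emit:
arm_command(increments=[[[0, 0, 0.08], 0], [[0, 0, 0.12], -0.4], [[0, 0, 0.16], -0.8], [[0, 0, 0.18], -1.2], [[0, 0, 0.2], -1.5]], force=100)

```text
time: 24.9
ee_pos: [0.5924, 0.1769, 0.0224]
tcp_rot: [180.0, 1.0, 174.0]
wrist_force: [-11.4, -4.6, 29.7]
opening: 0.0149
```

Emit:
arm_command(increments=[[[0, 0, 0.17], 0], [[0, 0, 0.18], 0], [[0, 0, 0.18], 0]])

```text
time: 25.2
ee_pos: [0.5925, 0.1769, 0.0224]
tcp_rot: [179.9, 1.1, 174.0]
wrist_force: [-13.1, -4.2, 29.5]
opening: 0.0149
```

```bash
python3 go.py 590.8 177 23 165;python3 -c "
from workcell import get_obs;print(get_obs()['torque'])"
```

```text
inc [ 0.067 -0.004 -0.024] roll 1.492 t 25.2 pose [592.5 176.9  22.4] [179.94   1.13 173.95] F [-13.1  -4.2  29.5] op 14.9 q [ 16.8  13.5  -0.5  75.   -0.4 -67.1]
[-0.93670563  3.21407489 -0.08156684]
```

Emit:
arm_command(increments=[[[-0.02, 0, 0.18], -0.4], [[-0.02, 0, 0.2], -0.9], [[-0.02, 0, 0.24], -0.9], [[-0.02, 0, 0.24], -0.9]], force=120)

```text
time: 25.6
ee_pos: [0.5928, 0.1769, 0.0224]
tcp_rot: [180.0, 1.3, 179.4]
wrist_force: [-18.9, -5.9, 40.1]
opening: 0.0144
```

```bash
python3 go.py 590.8 177 23 172.5;python3 -c "
from workcell import get_obs;print(get_obs()['torque'])"; python3 snap.py p6 585 150 60
```

```text
inc [ 0.079  0.001 -0.027] roll 1.144 t 25.6 pose [592.8 176.9  22.4] [179.98   1.27 179.36] F [-18.9  -5.9  40.1] op 14.4 q [ 16.8  13.3  -0.7  74.8  -0.4 -72.6]
[-1.17103701  4.69597325 -0.10833261]
top crop origin 227 145
scene crop origin 318 194
```

View pics/p6.png

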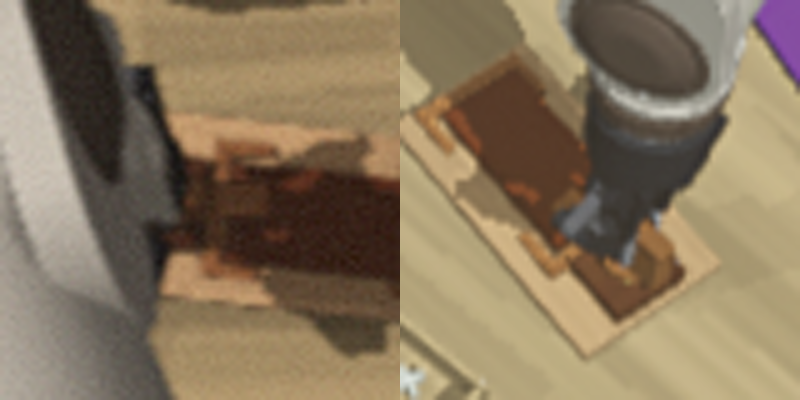

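```bash
python3 - <<'E'
from h import *
for n,(u,v,w,h) in(("top",(245,162,60,44)),("scene",(340,215,45,44))):
    f=load(n+"_p6.npz")["frame"][:,:,::-1]
    cv2.imwrite(f"pics/p6{n}.png",cv2.resize(cv2.convertScaleAbs(f[v:v+h,u:u+w],alpha=2,beta=15),None,fx=12,fy=12,interpolation=cv2.INTER_CUBIC))
E
```

```text
(no output)
```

View pics/p6top.png

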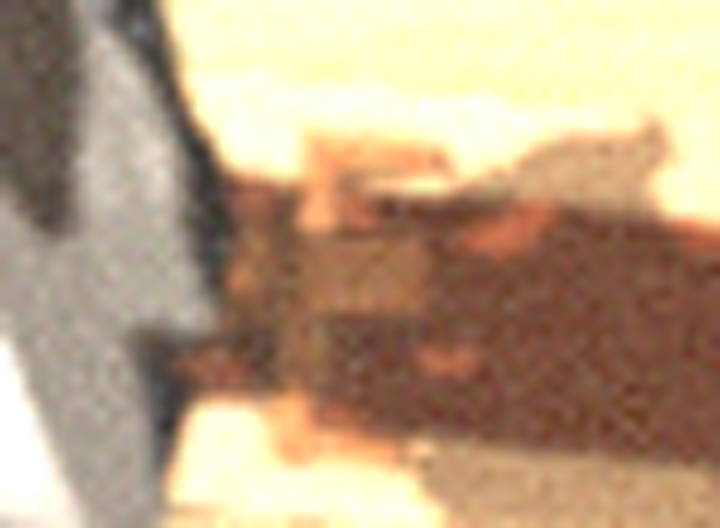

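View pics/p6scene.png

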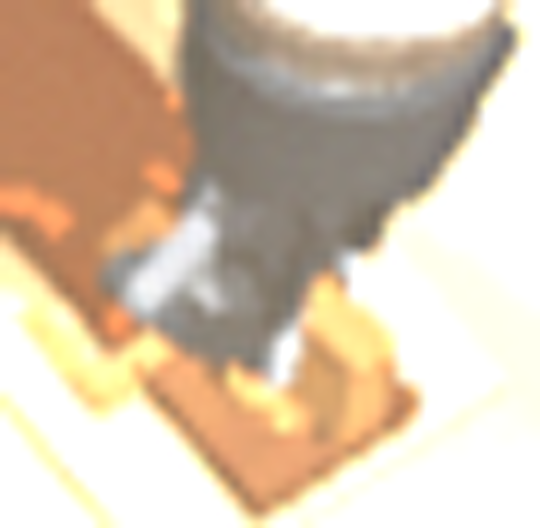

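Held at tool yaw 179.4°, the finger looks 6° beyond straight (near horizontal in the top image), so the peg follows the tool. It sprang back on the first release, so it can't have been quite at full depth. Now it is stopped hard at 40 N. I'll turn back to straight while pressing, and release under a light downward load.

Emit:
arm_command(increments=[[[0.02, 0, 0.2], 0.4], [[0.04, 0, 0.18], 0.8], [[0.05, 0, 0.16], 1.05], [[0.05, 0, 0.16], 1.05]])

```text
time: 26.1
ee_pos: [0.5925, 0.1769, 0.0225]
tcp_rot: [179.8, 1.5, 173.0]
wrist_force: [-7.5, -3.8, 24.3]
opening: 0.0145
```

```bash
python3 go.py 590.8 177 23 172.7;python3 -c "
from workcell import get_obs;print(get_obs()['torque'])"
```

```text
inc [ 0.066 -0.006 -0.023] roll 0.047 t 26.1 pose [592.5 176.9  22.5] [179.77   1.46 172.98] F [-7.5 -3.8 24.3] op 14.5 q [ 16.8  13.1  -1.   74.5  -0.4 -66.2]
[-0.83178586  2.01666391 -0.17125132]
```

Emit:
arm_command(increments=[[[0.02, 0, 0.12], 0], [[0.02, 0, 0.12], 0]])

```text
time: 26.3
ee_pos: [0.5925, 0.177, 0.0225]
tcp_rot: [179.7, 1.6, 173.0]
wrist_force: [-5.6, -3.1, 18.4]
opening: 0.0144
```

Emit:
arm_command(increments=[[[0, 0, 0.1], 0], [[0, 0, 0.1], 0], [[0, 0, 0.1], 0]], claw=0.1)

```text
time: 26.6
ee_pos: [0.5924, 0.177, 0.0199]
tcp_rot: [179.7, 1.6, 173.0]
wrist_force: [-0.9, -0.1, 0.1]
opening: 0.0386
```

Emit:
arm_command(increments=[[[0, 0, -0.4], 0], [[0, 0, -1.2], 0], [[0, 0, -2.5], 0], [[0, 0, -4], 0], [[0, 0, -5], 0]])

```text
time: 27.1
ee_pos: [0.5892, 0.177, 0.1482]
tcp_rot: [179.7, 1.7, 173.0]
wrist_force: [-0.6, -0.9, -0.2]
opening: 0.0384
```

Emit:
arm_command(increments=[[[1, 2, 0], 0], [[2, 4, 0], 0], [[3, 6, 0], 0], [[4, 8, 0], 0], [[5, 9, 0], 0]])

```text
time: 27.6
ee_pos: [0.4963, 0.4104, 0.1462]
tcp_rot: [179.6, 1.7, 173.0]
wrist_force: [1.1, 0.5, 0.3]
opening: 0.0385
```

```bash
python3 go.py 590 177.7 23.2 172.45; python3 snap.py p7 585 130 40;python3 - <<'E'
from h import *
for n,b in(("scene",(312,198,76,70)),("top",(245,162,84,54))):
    u,v,w,h=b
    f=load(n+"_p7.npz")["frame"][:,:,::-1]
    cv2.imwrite(f"pics/p7{n}.png",cv2.resize(cv2.convertScaleAbs(f[v:v+h,u:u+w],alpha=1.3,beta=10),None,fx=8,fy=8,interpolation=cv2.INTER_CUBIC))
E
```

```text
inc [-4.708 -8.81   5.01 ] roll 0.085 t 27.6 pose [496.3 410.4 146.2] [179.65   1.73 172.96] F [1.1 0.5 0.3] op 38.5 q [ 40.1  15.7  15.9  88.7  -1.  -42.9]
top crop origin 235 145
scene crop origin 313 193
```

View pics/p7scene.png

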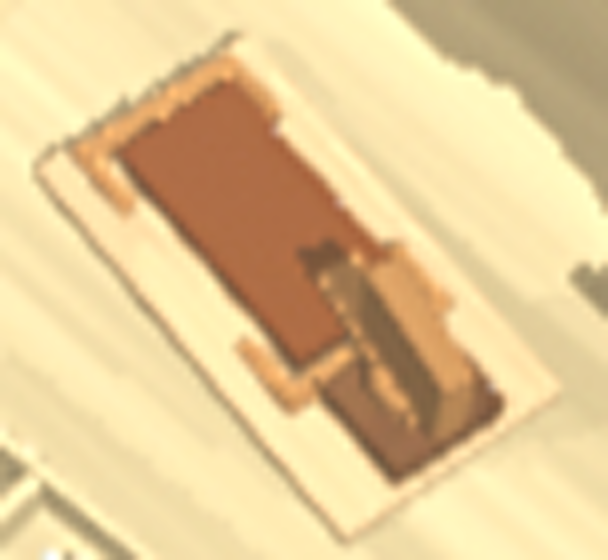

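View pics/p7top.png

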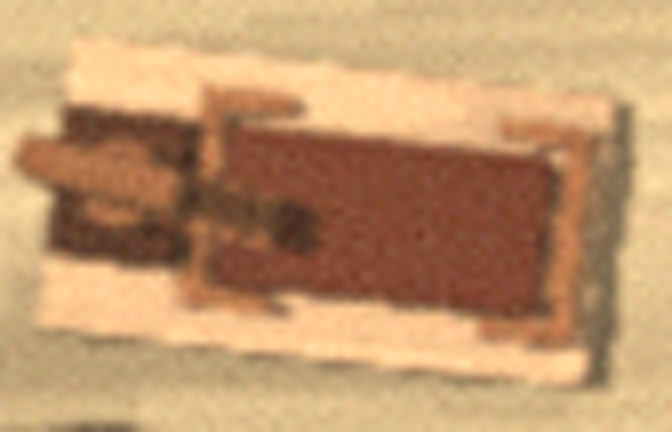

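```bash
python3 - <<'E'
from jf import *
from pts import cloud
for n,(u,v) in(("top",(245,162)),("scene",(312,198))):
    c=load(n+"_p7.npz")
    for a in(0,-8):
        w=np.radians(-90+a);d=np.array([np.cos(w),np.sin(w)]);e=np.array([-d[1],d[0]])
        for z,L,h,lab in((.082,[(30,8),(30,-8),(-30,-8),(-30,8)],0,"wingtop"),(.036,[(58,10),(58,-10)],0,"fingertip")):
            P=[np.r_[(O[n]+Rj@(np.array([0,95])+s*d+t*e))/1000,z] for s,t in L]
            print(n,a,lab,((proj(c,P)+.44-[u,v])*8).round(0).tolist())
    for tag in("p4","p7"):
        c2=load(f"{n}_{tag}.npz");uu,vv,P=cloud(c2);q=((P[:,:2]-O[n])@Rj)
        m=(P[:,2]>72)&(abs(q[:,0])<25)&(abs(q[:,1]-95)<40)
        r=cv2.minAreaRect(q[m].astype(np.float32));pc=np.linalg.eigh(np.cov(q[m].T))[1][:,1];pc*=-np.sign(pc[1])
        print(n,tag,"cloud wing n",m.sum(),q[m].mean(0).round(1),"ang to -y",np.degrees(np.arctan2(pc[0],-pc[1])).round(1),"zmed",np.median(P[m,2]).round(1))
E
```

```text
top 0 wingtop [[188.0, 160.0], [183.0, 206.0], [12.0, 188.0], [17.0, 143.0]]
top 0 fingertip [[286.0, 175.0], [279.0, 230.0]]
top -8 wingtop [[189.0, 173.0], [177.0, 217.0], [11.0, 176.0], [23.0, 131.0]]
top -8 fingertip [[285.0, 198.0], [272.0, 251.0]]
top p4 cloud wing n 124 [-0.1 96.8] ang to -y -9.7 zmed 81.1
top p7 cloud wing n 125 [ 0.1 96.6] ang to -y -8.1 zmed 80.4
scene 0 wingtop [[357.0, 277.0], [390.0, 255.0], [491.0, 367.0], [458.0, 390.0]]
scene 0 fingertip [[301.0, 286.0], [341.0, 259.0]]
scene -8 wingtop [[365.0, 269.0], [401.0, 252.0], [483.0, 375.0], [447.0, 393.0]]
scene -8 fingertip [[316.0, 273.0], [360.0, 252.0]]
scene p4 cloud wing n 109 [ 3.4 96.4] ang to -y -9.9 zmed 80.9
scene p7 cloud wing n 111 [ 3.6 96.5] ang to -y -7.9 zmed 81.1
```

```bash
python3 - <<'E'
from jf import *
from pts import cloud
for n in("top","scene"):
    for tag in("_j4","_p4","_p7"):
        uu,vv,P=cloud(load(f"{n}{tag}.npz"));q=((P[:,:2]-O[n])@Rj)
        r=[]
        for lo,hi in((-55,-35),(-35,-15),(-15,5),(5,25),(20,35),(40,57)):
            m=(abs(q[:,0])<25)&(q[:,1]>lo)&(q[:,1]<hi)&(P[:,2]<34)
            r.append(P[m,2].mean().round(1) if m.any() else None)
        # tilt in x
        l=[P[(abs(q[:,0]-x)<7)&(abs(q[:,1]+10)<30)&(P[:,2]<45),2].mean().round(1) for x in(-20,0,20)]
        print(n,tag,"along y",r,"across x",l)
    c0=load(n+"0.npz");uu,vv,P=cloud(c0);q=((P[:,:2]-O[n])@Rj)
    print(n,"pocket floor before",[P[(abs(q[:,0])<25)&(abs(q[:,1]-y)<10),2].mean().round(1) for y in(-45,-20,0,20)])
E
```

```text
top _j4 along y [np.float64(24.9), np.float64(25.2), np.float64(25.2), None, None, None] across x [np.float64(25.7), np.float64(24.9), np.float64(24.8)]
top _p4 along y [np.float64(25.2), np.float64(24.8), np.float64(25.0), np.float64(24.7), np.float64(24.9), np.float64(26.6)] across x [np.float64(25.0), np.float64(25.1), np.float64(25.0)]
top _p7 along y [np.float64(25.3), np.float64(25.3), np.float64(25.0), np.float64(25.2), np.float64(24.7), np.float64(26.1)] across x [np.float64(25.1), np.float64(24.7), np.float64(25.6)]
top pocket floor before [np.float64(10.8), np.float64(11.1), np.float64(11.2), np.float64(11.3)]
scene _j4 along y [np.float64(26.4), np.float64(26.4), np.float64(26.2), np.float64(26.6), np.float64(26.6), np.float64(26.7)] across x [np.float64(26.1), np.float64(26.9), np.float64(25.8)]
scene _p4 along y [np.float64(26.3), np.float64(26.4), np.float64(26.3), np.float64(26.3), np.float64(26.8), np.float64(25.7)] across x [np.float64(26.3), np.float64(26.4), np.float64(25.7)]
scene _p7 along y [np.float64(27.0), np.float64(26.1), np.float64(26.9), np.float64(27.1), np.float64(27.0), np.float64(27.6)] across x [np.float64(26.7), np.float64(26.9), np.float64(26.7)]
scene pocket floor before [np.float64(12.0), np.float64(12.4), np.float64(12.2), np.float64(12.7)]
```

```bash
python3 - <<'E'
from jf import *
from pts import cloud
for n,b in(("top",-1.),("scene",.3)):
    for tag in("0","_p4","_p7"):
        uu,vv,P=cloud(load(f"{n}{tag}.npz"));q=((P[:,:2]-O[n])@Rj)-[0,95]
        m=(P[:,2]>72)&(np.hypot(*q.T)<45)
        pc=np.linalg.eigh(np.cov(q[m].T))[1][:,1]; pc*=-np.sign(pc[1]+pc[0])
        ang=np.degrees(np.arctan2(pc[0],-pc[1]))
        k=q[m]-q[m].mean(0);s=k@pc;t=k@[-pc[1],pc[0]]
        i=(abs(s)<22)&(abs(t)<4.5);z=P[m,2][i]-b
        print(n,tag,m.sum(),"ang",ang.round(1),"ctr",q[m].mean(0).round(1),"ext",np.ptp(s).round(0),np.ptp(t).round(0),"top z mean",z.mean().round(2),"+-",(z.std()/len(z)**.5).round(2),"pcts",np.percentile(z,[10,50,90]).round(1))
E
```

```text
top 0 141 ang -75.1 ctr [0.1 1.3] ext 60.0 17.0 top z mean 91.62 +- 0.31 pcts [88.7 91.8 94. ]
top _p4 124 ang -9.7 ctr [-0.1  1.8] ext 59.0 16.0 top z mean 82.25 +- 0.28 pcts [79.6 82.5 84.5]
top _p7 125 ang -8.1 ctr [0.1 1.6] ext 60.0 16.0 top z mean 82.34 +- 0.25 pcts [80.  82.5 84.8]
scene 0 129 ang -76.0 ctr [4.6 2.3] ext 62.0 18.0 top z mean 91.8 +- 0.52 pcts [87.6 92.  95.5]
scene _p4 109 ang -9.9 ctr [3.4 1.4] ext 62.0 18.0 top z mean 82.15 +- 0.49 pcts [77.8 82.2 86.1]
scene _p7 111 ang -7.9 ctr [3.6 1.5] ext 61.0 18.0 top z mean 81.56 +- 0.55 pcts [77.4 81.9 85.6]
```

The depth cloud gives wing angles of -75°/-76° at the start, which is correct. It gives -8° now, with the wing top at 82.0±0.3 mm, which is about home. So the peg goes down but eases back about 8° on release. I'll regrip, press while over-turned, and release there, then check.

```bash
python3 go.py 591.8 177.2 120 166
```

```text
inc [-4.967 -8.924  1.118] roll 1.217 t 27.7 pose [493.7 413.2 145.8] [179.63   1.64 173.3 ] F [1.2 0.9 0.4] op 38.5 q [ 40.4  15.7  15.9  88.7  -0.9 -42.9]
```

Emit:
arm_command(increments=[[[-1, -1.8, 0], 0.4], [[-2, -3.7, 0], 0.8], [[-3, -5.5, 0], 1.22], [[-4, -7.4, 0.2], 1.22], [[-4.97, -8.92, 0.5], 1.22]])

```text
time: 28.2
ee_pos: [0.5901, 0.1793, 0.1374]
tcp_rot: [179.4, 1.7, 166.0]
wrist_force: [1.4, 1.5, 0.8]
opening: 0.0384
```

```bash
python3 go.py 591.8 177.2 45 166
```

```text
inc [ 0.02  -0.104  3.697] roll -0.004 t 28.2 pose [590.1 179.3 137.4] [179.38   1.66 165.98] F [1.4 1.5 0.8] op 38.4 q [ 17.1  11.4   9.8  86.6  -0.3 -58.9]
```

Emit:
arm_command(increments=[[[0.02, -0.1, 0.6], 0], [[0.02, -0.1, 1.5], 0], [[0.02, -0.1, 2.5], 0], [[0.02, -0.1, 3.3], 0], [[0.02, -0.1, 3.7], 0]])

```text
time: 28.7
ee_pos: [0.5911, 0.1766, 0.0433]
tcp_rot: [179.4, 1.5, 166.0]
wrist_force: [-0.2, -0.1, 0.4]
opening: 0.0383
```

```bash
python3 go.py 591.8 177.2 25 166
```

```text
inc [-0.002  0.025  0.735] roll -0.008 t 28.7 pose [591.1 176.6  43.3] [179.45   1.55 165.95] F [-0.2 -0.1  0.4] op 38.3 q [ 16.8  12.2   0.3  76.5  -0.3 -59.2]
```

I'll grip 4 mm higher this time. If the stop is again at 22.4, the gripper is bottoming out rather than the peg.

Emit:
arm_command(increments=[[[0, 0.02, 0.3], 0], [[0, 0.02, 0.6], 0], [[0, 0.02, 0.65], 0]])

```text
time: 29.0
ee_pos: [0.5916, 0.1771, 0.0268]
tcp_rot: [179.5, 1.5, 166.0]
wrist_force: [-0.2, -0.8, -0.5]
opening: 0.0387
```

Emit:
arm_command(increments=[[[0, 0, 0], 0], [[0, 0, 0], 0], [[0, 0, 0], 0], [[0, 0, 0], 0]], claw=1, force=120)

```text
time: 29.4
ee_pos: [0.5924, 0.1771, 0.0279]
tcp_rot: [179.4, 1.6, 165.9]
wrist_force: [3.2, -2.5, 4.9]
opening: 0.0141
```

Emit:
arm_command(increments=[[[0, 0, 0.08], -0.4], [[0, 0, 0.12], -1], [[0, 0, 0.15], -1.6], [[0, 0, 0.18], -2.2], [[0, 0, 0.2], -2.4]])

```text
time: 29.9
ee_pos: [0.5931, 0.1772, 0.0276]
tcp_rot: [179.8, 1.9, -179.5]
wrist_force: [-11.8, -5.6, 34.4]
opening: 0.0139
```

```bash
python3 go.py 591.8 177.2 25 172.5;python3 -c "
from workcell import get_obs;print(get_obs()['torque'])"
```

```text
inc [0.054 0.001 0.101] roll 1.326 t 29.9 pose [593.1 177.2  27.6] [ 179.79    1.92 -179.54] F [-11.8  -5.6  34.4] op 13.9 q [ 16.8  12.5  -1.1  74.5  -0.3 -73.7]
[-1.02227316  3.02879705 -0.21113907]
```

The stop came at 27.6 mm, with the grip 4 mm higher, so the peg itself is home on its stop. Only the turn is left. I'll relax the load and release at about +7° over-turn.

Emit:
arm_command(increments=[[[0.03, 0, 0.08], 0], [[0.03, 0, 0.08], 0]])

```text
time: 30.1
ee_pos: [0.5929, 0.1772, 0.0278]
tcp_rot: [179.8, 2.1, -179.6]
wrist_force: [-2.9, -2.6, 14.9]
opening: 0.0138
```

Emit:
arm_command(increments=[[[0, 0, 0.04], 0], [[0, 0, 0.04], 0]], claw=0.5)

```text
time: 30.3
ee_pos: [0.5931, 0.1771, 0.0269]
tcp_rot: [179.8, 2.1, -179.6]
wrist_force: [1.5, -0.8, 1.9]
opening: 0.0214
```

Emit:
arm_command(increments=[[[0, 0, 0], 0], [[0, 0, 0], 0]], claw=0.1)

```text
time: 30.5
ee_pos: [0.5927, 0.1772, 0.0264]
tcp_rot: [179.8, 2.0, -179.5]
wrist_force: [0.5, 0.7, -0.4]
opening: 0.0385
```

Emit:
arm_command(increments=[[[0, 0, -0.4], 0], [[0, 0, -1.2], 0], [[0, 0, -2.5], 0], [[0, 0, -4], 0], [[0, 0, -5], 0]])

```text
time: 31.0
ee_pos: [0.5885, 0.1769, 0.1547]
tcp_rot: [179.7, 2.2, -179.5]
wrist_force: [1.0, -0.2, 0.5]
opening: 0.0386
```

Emit:
arm_command(increments=[[[1, 2, 0], 0], [[2, 4, 0], 0], [[3, 6, 0], 0], [[4, 8, 0], 0], [[5, 9, 0], 0]])

```text
time: 31.5
ee_pos: [0.4659, 0.3962, 0.1517]
tcp_rot: [179.7, 2.2, -179.5]
wrist_force: [0.9, 0.3, 0.2]
opening: 0.0387
```

```bash
cat > wing.py <<'E'
import sys
from jf import *
from pts import cloud
for n,b in(("top",-1.),("scene",.3)):
    uu,vv,P=cloud(load(f"{n}_{sys.argv[1]}.npz"));q=((P[:,:2]-O[n])@Rj)-[0,95]
    m=(P[:,2]>72)&(np.hypot(*q.T)<45)
    pc=np.linalg.eigh(np.cov(q[m].T))[1][:,1]; pc*=-np.sign(pc[1]+pc[0])
    k=q[m]-q[m].mean(0);s=k@pc;t=k@[-pc[1],pc[0]];i=(abs(s)<22)&(abs(t)<4.5);z=P[m,2][i]-b
    print(n,m.sum(),"ang",np.degrees(np.arctan2(pc[0],-pc[1])).round(1),"ext",np.ptp(s).round(0),np.ptp(t).round(0),"z",z.mean().round(2))
E
python3 snap.py p8 585 130 40; python3 wing.py p8;python3 - <<'E'
from h import *
for n,b in(("top",(245,162,84,54)),):
    u,v,w,h=b
    f=load(n+"_p8.npz")["frame"][:,:,::-1]
    cv2.imwrite(f"pics/p8{n}.png",cv2.resize(cv2.convertScaleAbs(f[v:v+h,u:u+w],alpha=1.3,beta=10),None,fx=8,fy=8,interpolation=cv2.INTER_CUBIC))
E
```

```text
top crop origin 235 145
scene crop origin 313 193
top 124 ang -8.1 ext 60.0 16.0 z 81.76
scene 105 ang -8.9 ext 59.0 18.0 z 81.72
```

View pics/p8top.png

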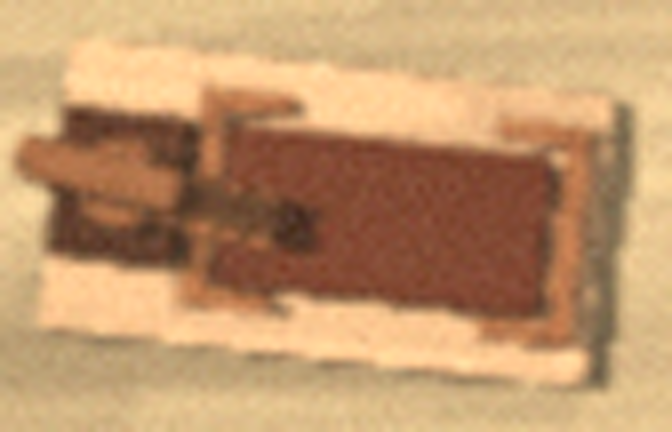

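```bash
python3 go.py 592.5 176.8 100 166
```

```text
inc [-4.97  -8.953  2.188] roll 2.465 t 31.6 pose [463.2 398.5 151.4] [ 179.67    2.08 -179.21] F [0.  0.2 0.3] op 38.1 q [ 41.3  10.7  10.5  88.   -1.1 -49.5]
```

Emit:
arm_command(increments=[[[-1, -1.8, 0], 0.6], [[-2, -3.7, 0.2], 1.2], [[-3, -5.5, 0.6], 1.8], [[-4, -7.4, 1], 2.4], [[-4.97, -8.95, 1.6], 2.46]])

```text
time: 32.1
ee_pos: [0.5883, 0.1819, 0.1183]
tcp_rot: [179.1, 2.0, 165.9]
wrist_force: [0.1, 0.4, 0.5]
opening: 0.0385
```

```bash
python3 go.py 592.3 176.9 40 166
```

```text
inc [-0.093 -0.206  3.136] roll -0.018 t 32.1 pose [588.3 181.9 118.3] [179.09   2.01 165.89] F [0.1 0.4 0.5] op 38.5 q [ 17.3  10.7   6.9  84.   -0.3 -58.6]
```

Emit:
arm_command(increments=[[[-0.09, -0.2, 0.4], 0], [[-0.09, -0.2, 1.2], 0], [[-0.09, -0.2, 2.2], 0], [[-0.09, -0.2, 2.9], 0], [[-0.09, -0.2, 3.14], 0]])

```text
time: 32.6
ee_pos: [0.5911, 0.1768, 0.0381]
tcp_rot: [179.2, 1.9, 165.9]
wrist_force: [-0.6, 0.3, 0.5]
opening: 0.0382
```

```bash
python3 go.py 592.3 176.9 25 166
```

```text
inc [-0.027  0.008  0.527] roll -0.017 t 32.6 pose [591.1 176.8  38.1] [179.16   1.87 165.9 ] F [-0.6  0.3  0.5] op 38.2 q [ 16.8  11.9  -0.6  75.4  -0.2 -59.1]
```

Emit:
arm_command(increments=[[[-0.03, 0, 0.25], 0], [[-0.03, 0, 0.5], 0], [[-0.03, 0, 0.53], 0]])

```text
time: 32.9
ee_pos: [0.5922, 0.1768, 0.0247]
tcp_rot: [179.2, 1.9, 165.9]
wrist_force: [-0.6, 1.2, 0.8]
opening: 0.0388
```

Emit:
arm_command(increments=[[[0, 0, 0], 0], [[0, 0, 0], 0], [[0, 0, 0], 0], [[0, 0, 0], 0]], claw=1, force=120)

```text
time: 33.3
ee_pos: [0.5927, 0.1768, 0.0257]
tcp_rot: [179.1, 1.9, 165.9]
wrist_force: [0.1, -1.7, 5.4]
opening: 0.0141
```

Emit:
arm_command(increments=[[[0, 0, 0.1], -0.6], [[0, 0, 0.2], -1.3], [[0, 0, 0.28], -2], [[0, 0, 0.34], -2.6], [[0, 0, 0.38], -2.6]])

```text
time: 33.8
ee_pos: [0.5938, 0.1771, 0.0251]
tcp_rot: [179.6, 2.4, -178.4]
wrist_force: [-28.5, -9.6, 66.0]
opening: 0.0143
```

Even at 66 N it sinks no further, so the peg is firmly home. I'll ease the press, turn back slowly to just past straight, and release gently.

Emit:
arm_command(increments=[[[0.05, 0, 0.25], 0.3], [[0.05, 0, 0.18], 0.6], [[0.05, 0, 0.14], 0.9], [[0.05, 0, 0.12], 1.2], [[0.05, 0, 0.12], 1.3]])

```text
time: 34.3
ee_pos: [0.5932, 0.177, 0.0255]
tcp_rot: [179.2, 2.5, 173.7]
wrist_force: [-7.3, -4.2, 23.1]
opening: 0.0142
```

Emit:
arm_command(increments=[[[0.01, 0, 0.06], 0], [[0.01, 0, 0.06], 0]], force=20)

```text
time: 34.5
ee_pos: [0.5932, 0.1769, 0.0256]
tcp_rot: [179.2, 2.6, 173.7]
wrist_force: [-4.0, -1.9, 13.6]
opening: 0.0139
```

```bash
python3 go.py 592.3 176.9 25 172.5;python3 -c "
from workcell import get_obs;print(get_obs()['torque'])"
```

```text
inc [ 0.035 -0.005  0.023] roll 0.201 t 34.5 pose [593.2 176.9  25.6] [179.19   2.57 173.71] F [-4.  -1.9 13.6] op 13.9 q [ 16.7  11.7  -2.2  73.4  -0.3 -67. ]
[-0.43615966  1.43090262 -0.15987458]
```

Emit:
arm_command(increments=[[[0, 0, 0.02], 0], [[0, 0, 0.02], 0]], claw=0.58)

```text
time: 34.7
ee_pos: [0.5935, 0.1768, 0.0253]
tcp_rot: [179.2, 2.6, 173.7]
wrist_force: [0.7, -2.1, 2.7]
opening: 0.0178
```

```bash
python3 snap.py p9 585 150 60; python3 - <<'E'
from h import *
f=load("top_p9.npz")["frame"][:,:,::-1]
cv2.imwrite("pics/p9top.png",cv2.resize(cv2.convertScaleAbs(f[162:206,245:305],alpha=2,beta=15),None,fx=12,fy=12,interpolation=cv2.INTER_CUBIC))
E
```

```text
top crop origin 227 145
scene crop origin 318 194
```

View pics/p9top.png

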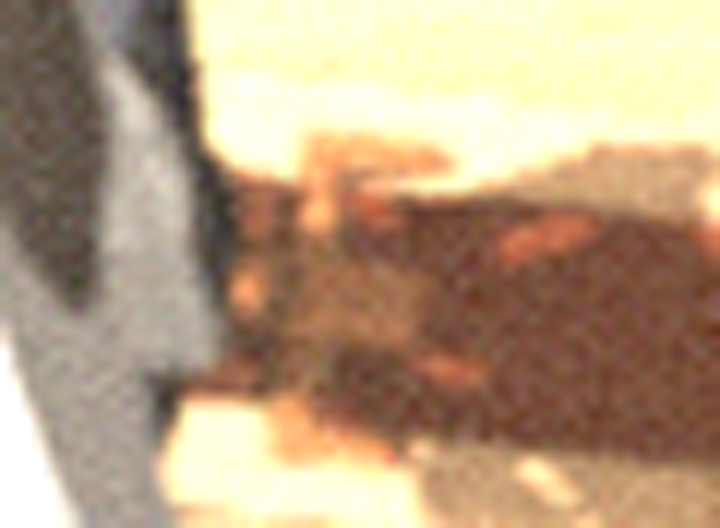

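Emit:
arm_command(increments=[[[0, 0, 0], 0], [[0, 0, 0], 0]], claw=0.1)

```text
time: 35.0
ee_pos: [0.5932, 0.177, 0.0249]
tcp_rot: [179.2, 2.6, 173.7]
wrist_force: [-0.4, -0.2, 0.6]
opening: 0.0391
```

Emit:
arm_command(increments=[[[0, 0, -0.4], 0], [[0, 0, -1.2], 0], [[0, 0, -2.5], 0], [[0, 0, -4], 0], [[0, 0, -5], 0]])

```text
time: 35.5
ee_pos: [0.5877, 0.1761, 0.1532]
tcp_rot: [179.1, 2.7, 173.7]
wrist_force: [-0.4, -0.2, -0.1]
opening: 0.0388
```

Emit:
arm_command(increments=[[[1, 2, 0], 0], [[2, 4, 0], 0], [[3, 6, 0], 0], [[4, 8, 0], 0], [[5, 9, 0], 0]])

```text
time: 36.0
ee_pos: [0.4916, 0.4081, 0.1514]
tcp_rot: [179.1, 2.7, 173.7]
wrist_force: [0.4, 0.6, -0.9]
opening: 0.0384
```

```bash
python3 go.py 592 177 150 166; python3 snap.py q1 585 130 40; python3 wing.py q1;python3 - <<'E'
from h import *
from m import tilefit
for n in("top","scene"):
    f=load(n+"_q1.npz")["frame"][:,:,::-1]; cv2.imwrite(f"pics/q1{n}f.png",f)
E
```

```text
inc [-4.997 -8.753  0.152] roll 1.285 t 36.0 pose [491.6 408.1 151.4] [179.1    2.69 173.71] F [ 0.4  0.6 -0.9] op 38.4 q [ 40.4  13.8  14.1  87.8  -1.3 -43.4]
top crop origin 235 145
scene crop origin 313 193
top 124 ang -8.1 ext 59.0 16.0 z 81.61
scene 105 ang -7.8 ext 59.0 17.0 z 81.38
```

View pics/q1.png

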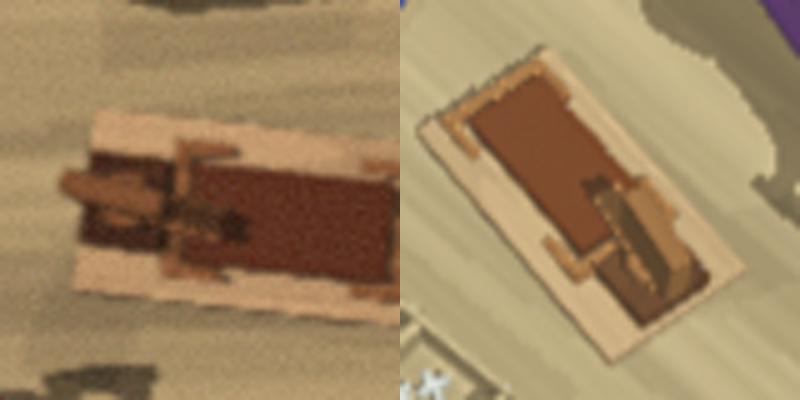

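View pics/q1scenef.png

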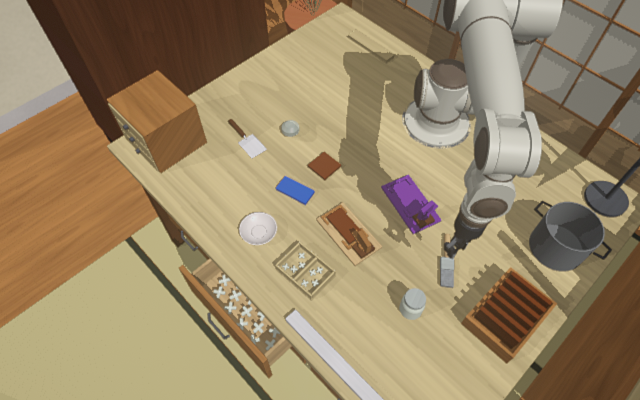

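```bash
python3 -c "
from workcell import job_done,get_obs;print(get_obs()['time']);print(job_done())"
```

```text
36.1
the job is handed in; nothing more can be done
None
```

I handed the job in at 36.1 s. The tile is seated in the pocket and the peg is pressed home, but the peg's finger rests about 8° short of straight along the tile.

- **Tile:** The brown oblong tile lies flat in the plywood jig's pocket. It was lowered to light contact (about 10 N) and released. Its top measures 14 mm above the pocket floor along its whole length, as it should.
- **Peg:** It was turned anticlockwise while pressed, and its wing top came down about 10 mm, to 81.5 mm against 82 mm for home. It sank no further even at 66 N of wrist force.
- **Check that disagreed:** While gripped, the finger reached straight and about 6° beyond. Each time I let go it eased back, and after the last three releases it came to rest at 8–9° short, in both views. It stays there by itself, but it never held exactly straight.
- **First grasp of the tile:** The fingertips sit about 35 mm higher than the reported tool position implies. Because of that, the first closing missed the tile. The second slid over its top at 31 N and dragged it about 7 mm before I re-measured and gripped it.
- **Rest of the scene:** By eye in the final picture, everything else is where it was, and the arm is clear of everything. I did not re-measure those positions.

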